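# Comb the dusty pens into rows

## Robot

A 6-joint arm with a two-finger parallel gripper is mounted at the origin on a cart in front of the work surface, level with it; the furniture and walls round the work are solid. World frame = base frame: x ahead of the robot, y to its left, z up, the work surface at z = 0. Lengths are in m, angles in degrees, forces in N, time in s.
With the tool pointing down it reaches from about 0.25 to 0.775 m from the base axis. Payload 4 kg.
Tool frame: the origin (TCP) lies on the centre line of the jaws, within the pads' length; the fingertips stand 19 mm ahead of it and the grasp point (between the pads) is the TCP; z points along the fingers, y is the direction in which the jaws open and shut (so a half turn about z gives the same grasp; the last joint's range is limited). The gripper opens to 94 mm and grips with 3 to 60 N. Pads are 16 mm wide; open, the fingers measure 119 mm over their backs; the gripper's body (75 mm by 177 mm) begins 78 mm behind the grasp point.
Start: joints at [71.328, 4.996, 78.535, -0, 96.463, -5.907], TCP at [0.122, 0.536, 0.225] pointing down, gripper open.
Joint ranges: [-177.83, 177.83], [-43.37, 116.18], [15.69, 146.23], [-61.86, 241.86], [9.47, 152.12], [-147.06, 147.06]. Speed limits (degrees/s): [159.86, 159.86, 180, 180, 180, 180].

## Interface

Orientations are given as a 3x3 rotation matrix whose columns are the frame's x, y, z axes.
In Python, from plant import * gives the robot as it stands.
- The arm moves only by the tool apply_moves, never from a script. Its argument "series" is a list of rows, each an object of numbers: "ax", "ay", "az": the turn, a rotation vector about the tool's x, y, z in rad; "x", "y", "z": the shift along the tool's x, y, z in cm; "jaw": the finger opening in cm, from 0 to 9.4. In form: [{"ax": .., "ay": .., "az": .., "x": .., "y": .., "z": .., "jaw": ..}, ...]. A call has 1 to 8 rows; each row is the pose to reach, as a shift and turn from the pose measured when the call began, along the tool's axes at that moment; what a row does not reach only later rows make up. A row lasts 1/12 s, in which the tool goes at most 41.7 mm and 7.16 degrees, less where a joint would pass 70% of its speed; a pose out of reach is approached as far as the arm can. A call with a gripper value outside its range is refused whole. The fingers move at their own pace and stop on an object; the grip force is fixed at half the most. Time passes only in rows, so rows that repeat a pose let the fingers close. It gives the time, the measured TCP pose, the force and the opening at its end, in the units of the state.
- get_obs(): the state, without advancing time (a new reading comes with each control period).
- snapshot(name): name is "scene" or "side" or "wrist"; returns a dict with "pixels" (480x640x3 uint8, red, green, blue), "vfov" (degrees; the focal length in pixels is half the picture's height over the tangent of half this angle, whatever the lens; pixels are square), "cx", "cy" (the principal point, pixels), "distortion" ([k1, k2, p1, p2, k3] as OpenCV has them; the pictures are not rectified), "xyz" and "attitude" of the camera in the world. Camera axes: x right, y down, z forward; pixel columns grow to the right and rows downward; lengths in m; the calibration is good to about 2 mm. A picture is of the moment at which its call begins. There is no depth.
- job_done(): hands the job in, once; it reports no verdict.
The state is a dict: "clock": time; "q": joint angles; "qvel": joint speeds; "tau": joint torques, N m; "tool_pos": TCP position; "eef_rot": TCP orientation; "wrist_force": force on the tool from outside, world axes, zero at the start; "wrist_torque": the same for the moment, N m; "gripper_width": finger opening in m.
Only numpy, scipy, OpenCV 4.12 (cv2) and the standard library are available. Lean on these libraries where they do the work, as an engineer would, in place of code of your own. Each camera call takes 0.05 s, during which the arm holds its last target.

## Task

Take the hand rake by its handle and comb the four scattered pens (two silver markers, two blue pens) up to the aluminium ledge, so that they all lie flat and parallel to the ledge in tidy rows on the green strip in front of it. The pens are dusty with sample material: move them only with the rake, never with the gripper, and leave the two glass vials, the white jar and the green-lidded tin where they stand. Finally stand the rake back upright on the middle of its black rubber pad and let go.

Things in the scene. Friction and masses are not known exactly. Their poses are not given: they have to be found in the camera images.
- ledge: fixed straight aluminium ledge, 440 mm long, 16 thick, 22 high, black end caps, a green strip painted on the table along its front (no step). Origin: middle of its length and thickness, at table height. y runs along it, -x points over the strip to the robot's side; its front face is at x = -0.008, the strip goes from there to x = -0.098
- rake_grip (a point): grip point of the hand rake, which stands upright on its tines and weighs about 160 g: on the axis of its square upright wooden handle (24 x 24 mm, sides parallel to the rake's x and y), 98 mm above the tine tips; the handle reaches from 40 to 124 mm above the tips. z is up along the handle
- rake: the same rake, origin between the tines at their tips. Wooden head 138 mm long (y), 40 mm deep (x), 26 to 40 mm above the tips; under it two equal rows of six steel tines, 6.4 mm thick, 24 mm apart from y = -60 to 60 mm, rows at x = -13 and 13 mm (outer faces at -16 and 16), so it pushes alike both ways. The pens fit under the head
- rake_pad: black rubber pad (fixed) 90 mm (x) x 190 mm (y), 3 mm thick, on which the rake stands at the start, lengthwise; origin at the centre of its underside, at table height
- marker_1_mid (a point): silver marker with a black cap, 137 mm long (along its y axis), 13 mm wide and high, 15 g, lying on the table; it slides and does not roll. This point is its centre
- marker_2_mid (a point): silver marker with a black cap, 137 mm long (along its y axis), 13 mm wide and high, 15 g, lying on the table; it slides and does not roll. This point is its centre
- pen_1_mid (a point): blue pen, 146 mm long (along its y axis), 11 mm wide and high, 15 g, lying on the table; it slides and does not roll. This point is its centre
- pen_2_mid (a point): blue pen, 146 mm long (along its y axis), 11 mm wide and high, 15 g, lying on the table; it slides and does not roll. This point is its centre
- vial_a_mid (a point): bystander: upright glass vial with white cap, 21 mm diameter, 52 mm high; point at its axis, 26 mm up
- vial_b_mid (a point): bystander: upright glass vial with white cap, 21 mm diameter, 58 mm high; point at its axis, 26 mm up
- white_jar_mid (a point): bystander: white screw-top jar, 68 mm diameter, 66 mm high; point at its axis, half-way up
- pin_tin_mid (a point): bystander: low round tin with green lid, 67 mm diameter, 25 mm high, behind the ledge; point at its axis, half-way up
- analytical_balance: obstacle: tall glass and white balance, fixed, left of the ledge and between it and the rake's pad, 372 mm (x) x 208 mm (y), 344 mm high; origin at the centre of its underside. Go round its robot-facing front side

How it is judged:
By the outcome, as a careful person would: the job done as asked, in the order asked, and still so for the second after the job is handed in, with the robot touching nothing.
It also fails if it takes over 67 s, if anything falls off the work surface, if the arm or the gripper's body presses on something with over 40 N, if the wrist force passes 120 N, or if a joint passes its speed limit or range.

## Working session

There is one attempt and no reset: what is moved stays moved. The work goes in short steps, Python scripts to look and compute and a tool call to move; the robot and the scene stay as the last step left them, time stands still between calls to the robot, and variables do not carry over. Pictures are saved under pics/ and viewed, and the job is handed in when it is done.

Besides the shell and the picture viewer there is one more tool, called after ">>>" by a JSON object that holds its "method" and its "body", one argument or row to a line. apply_moves: Moves the arm, as the interface text tells. Its arguments: {"type":"object","properties":{"series":{"type":"array","items":{"type":"object","properties":{"ax":{"type":"number"},"ay":{"type":"number"},"az":{"type":"number"},"x":{"type":"number"},"y":{"type":"number"},"z":{"type":"number"},"jaw":{"type":"number"}}}}},"required":["series"]}

```bash
ls; mkdir -p pics
python3 - <<'E'
from plant import *
import cv2
for n in ["scene","side","wrist"]:
    s=snapshot(n); cv2.imwrite(f"pics/{n}0.png",s["pixels"][:,:,::-1])
    print(n,{k:v for k,v in s.items() if k!="pixels"})
print(get_obs())
E
```

```text
pics
scene {'vfov': 42.73316458399103, 'cx': 319.2331961740722, 'cy': 233.56243445172865, 'distortion': array([0.05796671, 0.        , 0.        , 0.        , 0.        ]), 'xyz': array([-0.25615693,  0.50532114,  1.18205995]), 'attitude': array([[-0.59005015, -0.5882498 ,  0.55299457],
       [-0.80735561,  0.42633352, -0.40794196],
       [ 0.00421166, -0.68716948, -0.72648494]])}
side {'vfov': 49.96087852886242, 'cx': 315.4041206114989, 'cy': 246.15655518073513, 'distortion': array([-0.12475008,  0.        ,  0.        ,  0.        ,  0.        ]), 'xyz': array([ 0.29943753, -0.98619219,  0.93309342]), 'attitude': array([[ 0.96505861, -0.16790013,  0.2011751 ],
       [-0.26195773, -0.63672363,  0.7252318 ],
       [ 0.00632643, -0.75259057, -0.65845836]])}
wrist {'vfov': 70.60448571611245, 'cx': 323.26124062115804, 'cy': 242.70634991595057, 'distortion': array([-0.06603832,  0.        ,  0.        ,  0.        ,  0.        ]), 'xyz': array([0.05099393, 0.5530725 , 0.38479225]), 'attitude': array([[ 0.22075545,  0.94457962,  0.24297401],
       [ 0.9753282 , -0.21344042, -0.05637456],
       [-0.00138978,  0.24942439, -0.96839328]])}
{'clock': 0.15, 'q': array([ 7.13265934e+01,  5.02919400e+00,  7.86048840e+01, -1.69411798e-03,
        9.64643728e+01, -5.90519000e+00]), 'qvel': array([ 0.04186988, -0.08458049, -0.29771828,  0.03584161, -0.0587717 ,
        0.00921674]), 'tau': array([ 1.60246032e-03, -3.40642691e+01, -3.02793181e+01,  7.18196318e-02,
        3.04822961e-02, -1.01894891e-04]), 'tool_pos': array([0.12141934, 0.53601582, 0.22357457]), 'eef_rot': array([[-9.75271334e-01,  2.21010299e-01, -5.22317100e-04],
       [ 2.21010866e-01,  9.75269971e-01, -1.63724370e-03],
       [ 1.47552464e-04, -1.71219460e-03, -9.99998523e-01]]), 'wrist_force': array([ 0.62308381, -0.35190678, -0.61801132]), 'wrist_torque': array([-0.00870026,  0.04014268,  0.02332695]), 'gripper_width': 0.09421380307161967}
```

View pics/scene0.png

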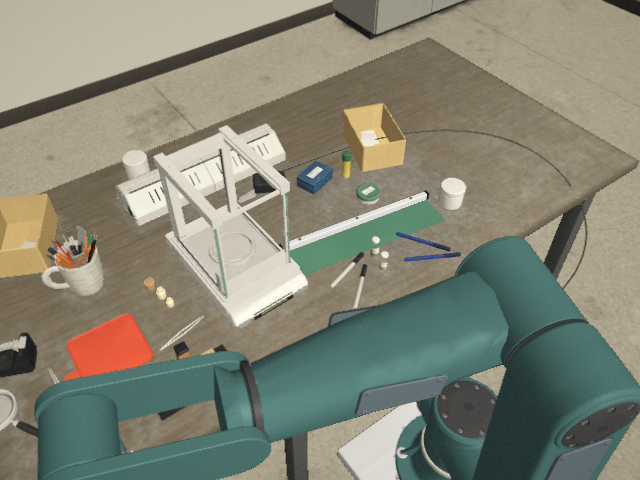

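View pics/side0.png

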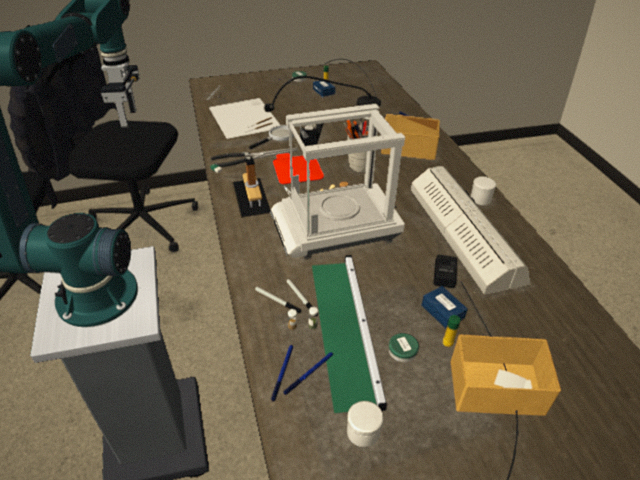

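View pics/wrist0.png

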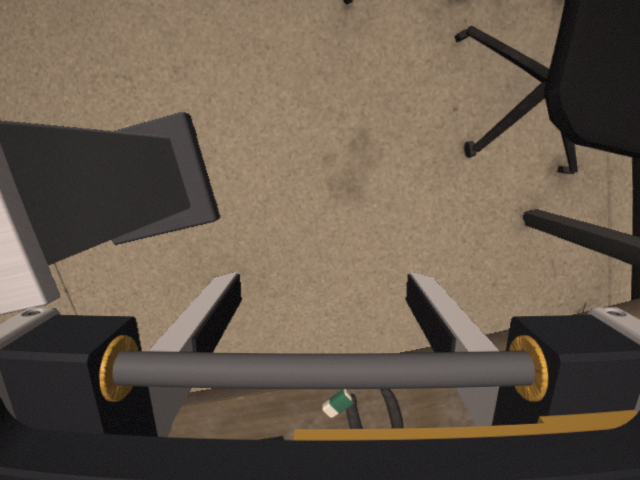

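The side view shows the rake on its pad (~250,190), the ledge running (350,258)–(380,403), markers at ~(277,299) and (299,294), blue pens at ~(282,373) and (308,373), vials at ~(292,318) and (313,317), the jar at (364,424) and the tin at (404,346). The scene view agrees, and the wrist camera sees only floor. Next I zoom in.

```bash
cat > h.py <<'E'
import numpy as np, cv2
from plant import *
def K(s):
    f=240/np.tan(np.radians(s["vfov"]/2)); return np.array([[f,0,s["cx"]],[0,f,s["cy"]],[0,0,1]])
def rays(s,px):
    u=cv2.undistortPointsIter(np.array(px,float).reshape(-1,1,2),K(s),s["distortion"],None,None,(3,50,1e-10)).reshape(-1,2)
    d=np.c_[u,np.ones(len(u))]@np.array(s["attitude"]).T
    return s["xyz"],d
def plane(s,px,z):
    o,d=rays(s,px); return o+d*((z-o[2])/d[:,2])[:,None]
def proj(s,P):
    R=np.array(s["attitude"]); Pc=(np.atleast_2d(P)-s["xyz"])@R
    return cv2.projectPoints(Pc,np.zeros(3),np.zeros(3),K(s),s["distortion"])[0].reshape(-1,2)
def crop(s,x0,y0,x1,y1,k,name):
    c=cv2.resize(s["pixels"][y0:y1,x0:x1,::-1],None,fx=k,fy=k,interpolation=cv2.INTER_CUBIC)
    for x in range((x0+9)//10*10,x1,10):
        cv2.line(c,((x-x0)*k,0),((x-x0)*k,6 if x%50 else 16),(0,0,255),1)
        if x%50==0: cv2.putText(c,str(x),((x-x0)*k,26),0,.4,(0,0,255),1)
    for y in range((y0+9)//10*10,y1,10):
        cv2.line(c,(0,(y-y0)*k),(6 if y%50 else 16,(y-y0)*k),(0,0,255),1)
        if y%50==0: cv2.putText(c,str(y),(18,(y-y0)*k),0,.4,(0,0,255),1)
    cv2.imwrite("pics/"+name+".png",c)
E
python3 - <<'E'
from h import *
s=snapshot("side")
crop(s,240,240,440,460,3,"sa"); crop(s,190,130,310,250,5,"sb")
s=snapshot("scene"); crop(s,270,160,480,320,3,"sc")
E
```

```text
(no output)
```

View pics/sa.png

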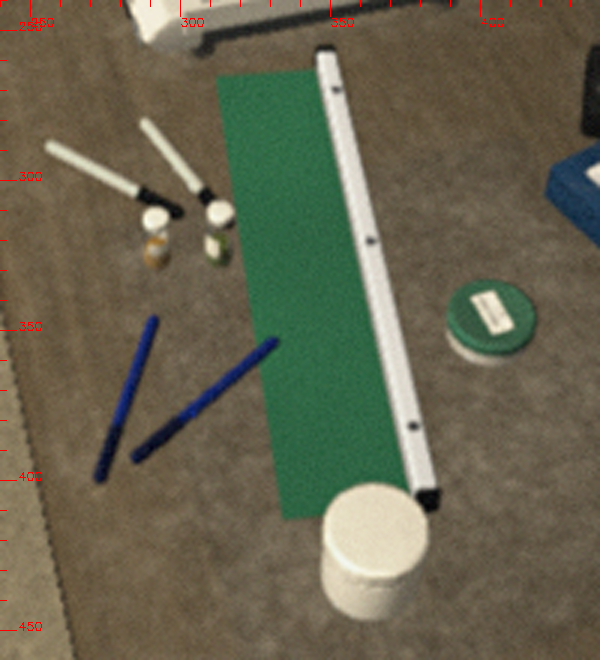

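View pics/sb.png

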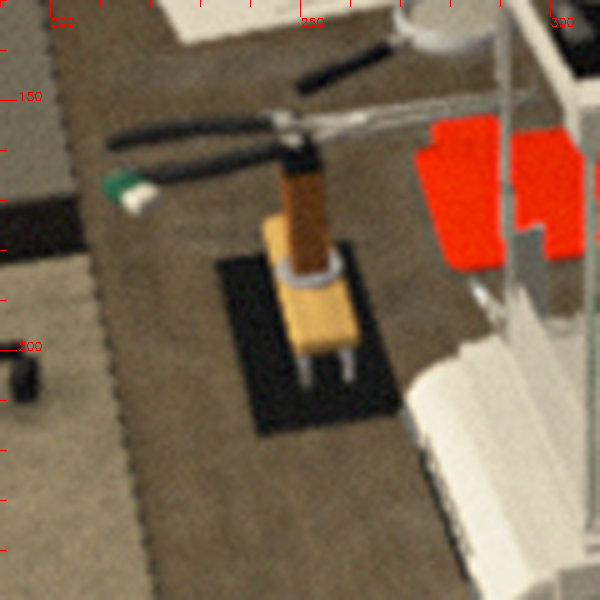

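View pics/sc.png

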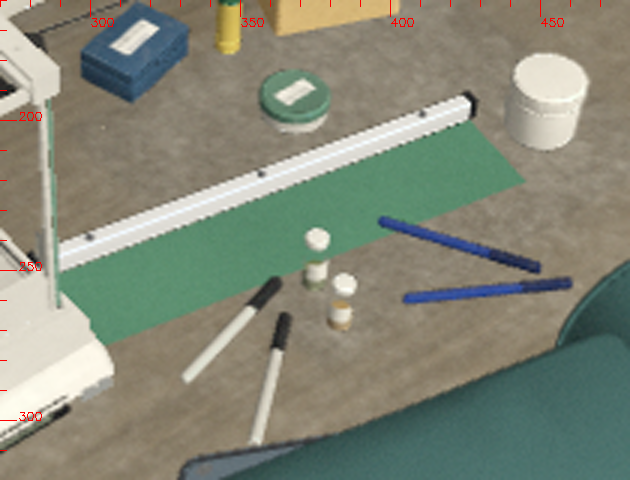

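The crops give clear endpoints. Markers run (257,289)–(300,312) and (288,281)–(314,308) and pens (292,347)–(273,399) and (332,354)–(286,393) in the side view. The vials stand just in front of the strip between them. Now I localize everything.

Run:
```python
from h import *
np.set_printoptions(precision=4,suppress=True)
s=snapshot("side"); c=snapshot("scene")
def seg(a,z,cam=s):
    P=plane(cam,a,z)[:,:2]; d=P[1]-P[0]; print("  mid",P.mean(0),"len",np.linalg.norm(d),"ang of axis",np.degrees(np.arctan2(d[1],d[0])),P.ravel())
print("m1");seg([(256,288.5),(300,311.5)],.0065)
seg([(353.5,305.5),(366,264.5)],.0065,c)
print("m2");seg([(287.5,281),(314.5,308)],.0065); seg([(331.5,286),(361,253.5)],.0065,c)
print("p1");seg([(291.5,346.5),(273,400)],.0055); seg([(402,259.5),(458.5,254.5)],.0055,c)
print("p2");seg([(332,353.5),(285,393.5)],.0055); seg([(395,233.5),(448,249.5)],.0055,c)
print("strip side TL,TR(ledge),BL",plane(s,[(312.5,265.5),(334.5,412.5)],0)[:,:2].ravel())
print("strip scene front far, ",plane(c,[(442,220),(306,273.5)],0)[:,:2].ravel())
print("ledge top front edge side",plane(s,[(345.5,258),(376,404.5)],.022)[:,:2].ravel())
print("ledge top back edge",plane(s,[(351.5,257),(385.5,403.5)],.022)[:,:2].ravel())
print("ledge top caps scene front",plane(c,[(291,248),(424.5,199.5)],.022)[:,:2].ravel())
print("vialA cap top side, base",plane(s,[(291.5,312)],.055),plane(s,[(291.5,327)],.0))
print("vialB",plane(s,[(313,310)],.055),plane(s,[(312.5,326)],.0))
print("scene: near(b?)",plane(c,[(380.7,253)],.055),plane(c,[(380,268)],0)); print(plane(c,[(372.5,238)],.055),plane(c,[(372,255)],0))
print("jar",plane(s,[(364.5,415.5)],.066),plane(c,[(449.5,186)],.066))
print("pad corners",plane(s,[(231,182),(260.3,178),(271,212),(241.5,217)],.003)[:,:2])
print("handle top corners",plane(s,[(246.5,164),(254,163),(255,162),(246,158.5)],.124)[:,:2], "top ctr", plane(s,[(249.5,161)],.124))
print("head top corners", plane(s,[(242.2,174.5),(247.5,198),(260.5,196)],.04)[:,:2])
print("tine tips",plane(s,[(251,207),(259.5,206)],.003)[:,:2])
print("balance front corners",plane(s,[(272,213),(290,247),(305,255)],.0)[:,:2])
```

```text
m1
  mid [ 0.4408 -0.134 ] len 0.1348654612356285 ang of axis -49.252753398468975 [ 0.3968 -0.0829  0.4848 -0.1851]
  mid [ 0.4421 -0.1344] len 0.1329944669325499 ang of axis -52.05560210919635 [ 0.4012 -0.082   0.483  -0.1869]
m2
  mid [ 0.5001 -0.1301] len 0.11415399561586377 ang of axis -68.24307933144966 [ 0.4789 -0.0771  0.5212 -0.1831]
  mid [ 0.4991 -0.1375] len 0.13112869992603782 ang of axis -72.10097132861553 [ 0.4789 -0.0751  0.5192 -0.1999]
p1
  mid [ 0.407  -0.3435] len 0.14254792713542905 ang of axis -118.79120403990298 [ 0.4413 -0.281   0.3727 -0.406 ]
  mid [ 0.4072 -0.3359] len 0.14660700043904015 ang of axis -119.26830345737159 [ 0.443  -0.272   0.3714 -0.3998]
p2
  mid [ 0.4619 -0.36  ] len 0.14406187239286664 ang of axis -149.13654999922744 [ 0.5237 -0.3231  0.4    -0.397 ]
  mid [ 0.4608 -0.3539] len 0.14284106516641024 ang of axis -149.31012906457357 [ 0.5222 -0.3174  0.3994 -0.3903]
strip side TL,TR(ledge),BL [ 0.5568 -0.0313  0.4877 -0.4632]
strip scene front far,  [ 0.4895 -0.4572  0.5522 -0.0507]
ledge top front edge side [ 0.6417 -0.0483  0.569  -0.4802]
ledge top back edge [ 0.6581 -0.0486  0.5882 -0.4832]
ledge top caps scene front [ 0.6282 -0.0581  0.5612 -0.456 ]
vialA cap top side, base [[ 0.4562 -0.2236  0.055 ]] [[ 0.4553 -0.2213 -0.    ]]
vialB [[ 0.5047 -0.2302  0.055 ]] [[ 0.5035 -0.2309 -0.    ]]
scene: near(b?) [[ 0.4602 -0.211   0.055 ]] [[ 0.4574 -0.2119  0.    ]]
[[ 0.5108 -0.2268  0.055 ]] [[ 0.5029 -0.2234  0.    ]]
jar [[ 0.527  -0.5213  0.066 ]] [[ 0.5297 -0.5101  0.066 ]]
pad corners [[0.4035 0.4093]
 [0.4988 0.4075]
 [0.4965 0.2205]
 [0.4078 0.2191]]
handle top corners [[0.4471 0.3095]
 [0.4694 0.3092]
 [0.4732 0.3139]
 [0.4506 0.3403]] top ctr [[0.4584 0.3236 0.124 ]]
head top corners [[0.4394 0.3864]
 [0.4349 0.2572]
 [0.4739 0.2572]]
tine tips [[0.4431 0.2602]
 [0.4688 0.2586]]
balance front corners [[0.499  0.2188]
 [0.5162 0.0559]
 [0.5479 0.0137]]
```

```bash
cat >> h.py <<'E'
from scipy.spatial.transform import Rotation as Ro
def Rdown(h):
    h=np.radians(h); y=np.array([np.cos(h),np.sin(h),0]); z=np.array([0,0,-1.]); return np.c_[np.cross(y,z),y,z]
def plan(wps):
    """wps: list of (x,y,z,heading of tool y)"""
    o=get_obs(); R0=np.array(o["eef_rot"]); p0=np.array(o["tool_pos"])
    print("t %.2f p %s head %.2f tilt %.2f w %.4f F %s"%(o["clock"],np.round(p0,4),np.degrees(np.arctan2(R0[1,1],R0[0,1])),np.degrees(np.arccos(-R0[2,2])),o["gripper_width"],np.round(o["wrist_force"],1)), "q",np.round(o["q"]))
    for x,y,z,h in wps:
        d=R0.T@(np.array([x,y,z])-p0)*100; r=Ro.from_matrix(R0.T@Rdown(h)).as_rotvec()
        print("ax %.3f ay %.3f az %.3f  x %.2f y %.2f z %.2f"%(*r,*d))
EX=np.array([.987,-.160]);EY=np.array([.160,.987]);LO=np.array([.613,-.262])
E
python3 - <<'E'
from h import *
plan([(.456,.324,.25,0)])
E
```

```text
t 0.35 p [0.1215 0.5363 0.2242] head 77.23 tilt 0.03 w 0.0942 F [-0.  -0.6  0.2] q [71.  5. 79. -0. 96. -6.]
ax -0.000 ay 0.000 az 1.348  x -37.31 y -13.31 z -2.57
```

>>> {"method": "apply_moves", "body": {
  "series": [
    {"az":1.348,"x":-37.3,"y":-13.3,"z":-2.6,"jaw":9.4},
    {"az":1.348,"x":-37.3,"y":-13.3,"z":-2.6,"jaw":9.4},
    {"az":1.348,"x":-37.3,"y":-13.3,"z":-2.6,"jaw":9.4},
    {"az":1.348,"x":-37.3,"y":-13.3,"z":-2.6,"jaw":9.4},
    {"az":1.348,"x":-37.3,"y":-13.3,"z":-2.6,"jaw":9.4},
    {"az":1.348,"x":-37.3,"y":-13.3,"z":-2.6,"jaw":9.4},
    {"az":1.348,"x":-37.3,"y":-13.3,"z":-2.6,"jaw":9.4},
    {"az":1.348,"x":-37.3,"y":-13.3,"z":-2.6,"jaw":9.4}
  ]
}}

```text
invalid input at $.series[0]: expected keys ax, ay, az, x, y, z, jaw
```

Run:
```python
from h import *
plan([(.456,.324,.25,0)])
for n in ["wrist","scene"]:
    s=snapshot(n); cv2.imwrite(f"pics/{n}1.png",s["pixels"][:,:,::-1])
```

```text
t 0.35 p [0.1215 0.5363 0.2242] head 77.23 tilt 0.03 w 0.0942 F [-0.  -0.6  0.2] q [71.  5. 79. -0. 96. -6.]
ax -0.000 ay 0.000 az 1.348  x -37.31 y -13.31 z -2.57
```

View pics/wrist1.png

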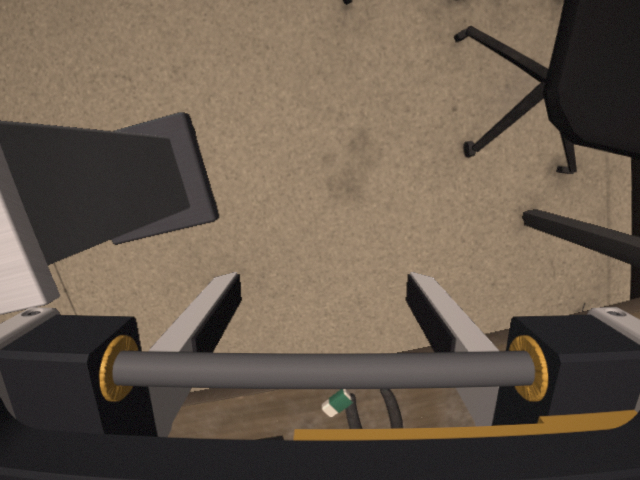

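View pics/scene1.png

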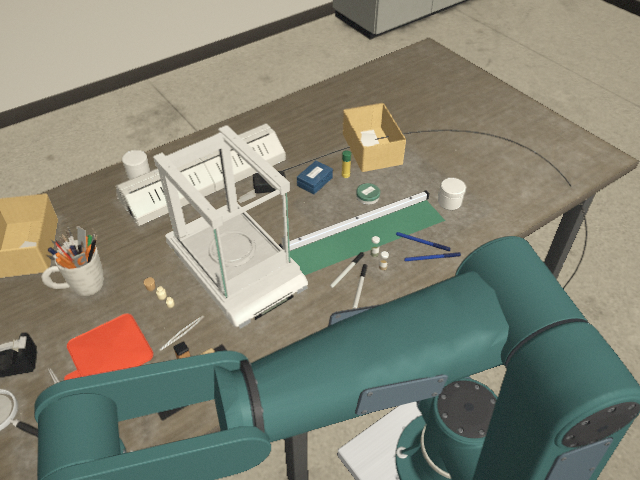

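All seven keys are required, so the call was refused and nothing moved (pictures unchanged).

>>> {"method": "apply_moves", "body": {
  "series": [
    {"ax":0,"ay":0,"az":1.348,"x":-37.3,"y":-13.3,"z":-2.6,"jaw":9.4},
    {"ax":0,"ay":0,"az":1.348,"x":-37.3,"y":-13.3,"z":-2.6,"jaw":9.4},
    {"ax":0,"ay":0,"az":1.348,"x":-37.3,"y":-13.3,"z":-2.6,"jaw":9.4},
    {"ax":0,"ay":0,"az":1.348,"x":-37.3,"y":-13.3,"z":-2.6,"jaw":9.4},
    {"ax":0,"ay":0,"az":1.348,"x":-37.3,"y":-13.3,"z":-2.6,"jaw":9.4},
    {"ax":0,"ay":0,"az":1.348,"x":-37.3,"y":-13.3,"z":-2.6,"jaw":9.4},
    {"ax":0,"ay":0,"az":1.348,"x":-37.3,"y":-13.3,"z":-2.6,"jaw":9.4},
    {"ax":0,"ay":0,"az":1.348,"x":-37.3,"y":-13.3,"z":-2.6,"jaw":9.4}
  ]
}}

```text
clock: 1.12
tool_pos: [0.4038, 0.3568, 0.2467]
eef_rot: [[-0.335, 0.942, 0.0], [0.942, 0.335, 0.001], [0.0, 0.001, -1.0]]
wrist_force: [-0.3, 1.0, 0.0]
gripper_width: 0.0943
```

Run:
```python
from h import *
plan([(.456,.324,.25,0)])
for n in ["wrist","scene"]:
    s=snapshot(n); cv2.imwrite(f"pics/{n}2.png",s["pixels"][:,:,::-1])
```

```text
t 1.12 p [0.4038 0.3568 0.2467] head 19.58 tilt 0.04 w 0.0943 F [-0.3  1.   0. ] q [35.  3. 78.  0. 99. 16.]
ax 0.001 ay -0.000 az 0.342  x -4.84 y 3.82 z -0.33
```

View pics/wrist2.png

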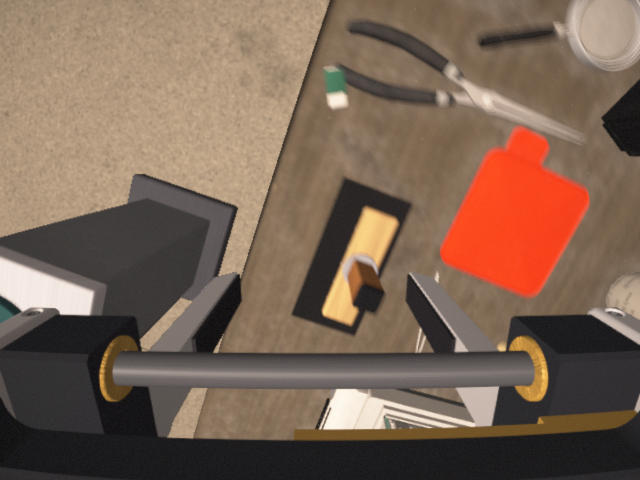

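View pics/scene2.png

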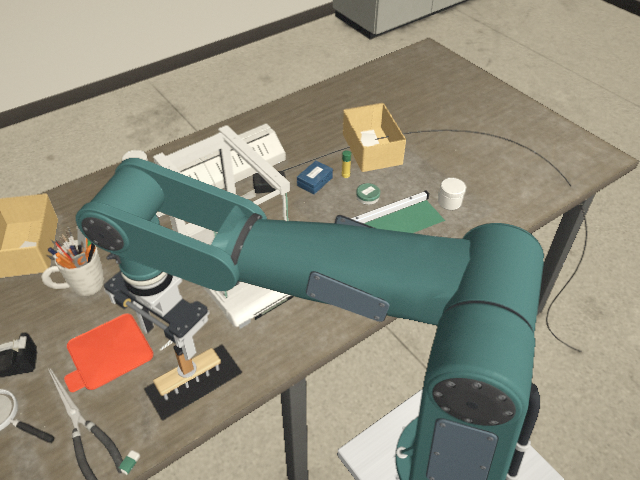

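The wrist view shows the rake on its pad with the head at about (345,310)–(380,210), the handle top at ~(369,291), and the pad corners at (345,178), (411,205), (355,334), (292,314). I zoom in to measure it.

Run:
```python
from h import *
plan([])
s=snapshot("wrist"); crop(s,280,170,430,340,5,"w3a")
s=snapshot("scene"); crop(s,135,320,255,430,6,"s3a")
```

```text
t 1.22 p [0.4071 0.3547 0.2463] head 19.37 tilt 0.15 w 0.0939 F [-0.6  0.4 -0.7] q [35.  3. 78. -0. 99. 16.]
```

View pics/w3a.png

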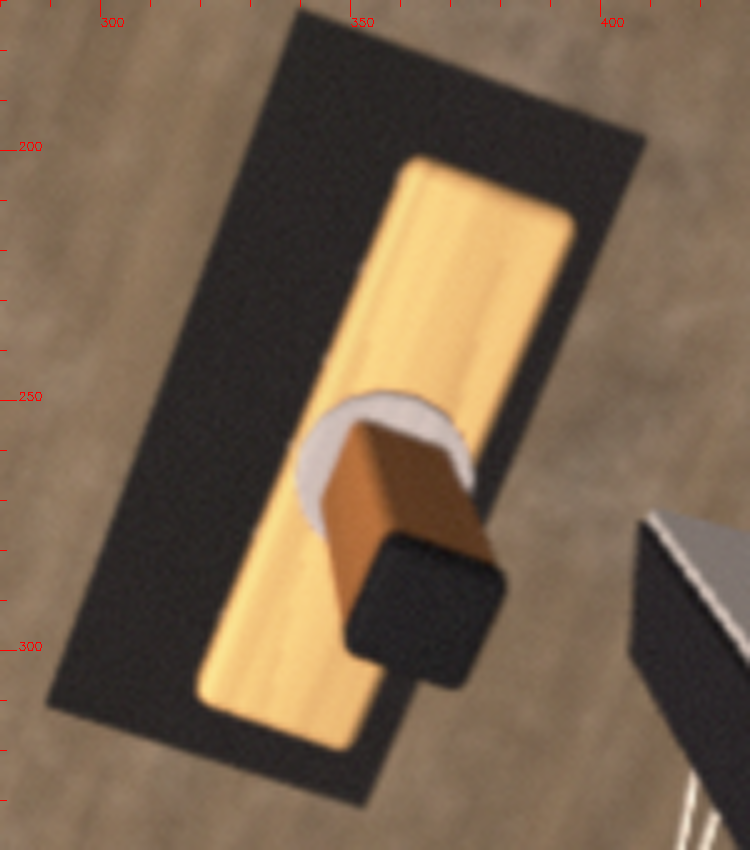

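View pics/s3a.png

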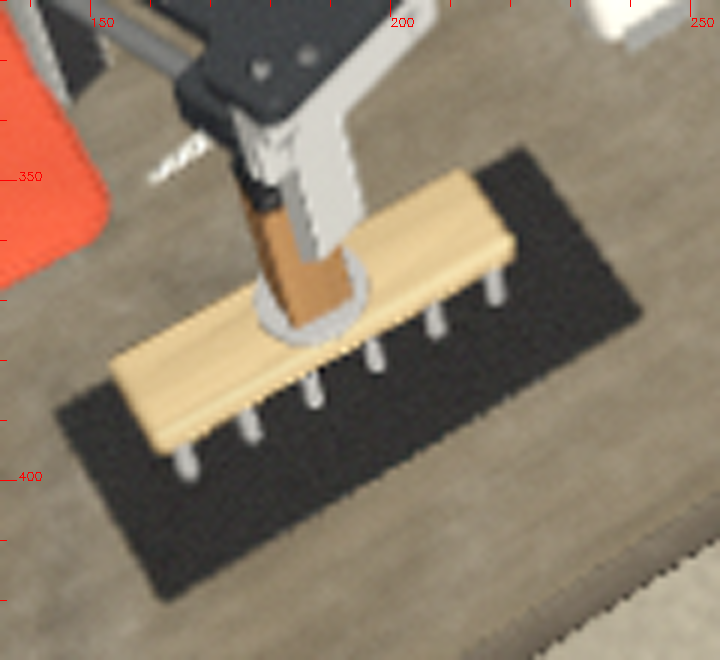

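Run:
```python
from h import *
np.set_printoptions(precision=4,suppress=True)
s=snapshot("wrist");plan([])
ang=lambda a,b: np.degrees(np.arctan2(*(a-b)[::-1]))
def rep(n,px,z,cam):
    P=plane(cam,px,z)[:,:2]; print(n,P.ravel(),"ctr",P.mean(0))
    return P
H=rep("head TL TR BL BR",[(362,201.5),(395.5,214),(319,309),(348,320)],.043,s);print(ang(H[0],H[2]),ang(H[1],H[3]))
T=rep("top",[(359,276),(380.5,285),(371,308),(350,299.5)],.127,s)
P=rep("pad",[(340,172),(409,197.5),(352.5,331),(289.5,311)],.003,s);print(ang(P[0],P[3]),ang(P[1],P[2]))
c=snapshot("scene")
P=rep("pad scene",[(143.5,388.5),(162,420.5),(240.5,372.5),(220,344)],.003,c);print(ang(P[0],P[3]),ang(P[1],P[2]))
H=rep("head scene",[(152.5,380.5),(161.5,393.5),(219.5,360),(210.5,348)],.043,c);print(ang(H[0],H[3]),ang(H[1],H[2]))
```

```text
t 1.37 p [0.4022 0.3583 0.2462] head 19.96 tilt 0.05 w 0.0941 F [-1.1  0.1  0. ] q [36.  3. 78.  0. 99. 16.]
head TL TR BL BR [0.4341 0.3956 0.4734 0.3954 0.4329 0.261  0.47   0.2593] ctr [0.4526 0.3278]
89.51059271967341 88.55314474431725
top [0.4428 0.3408 0.4639 0.3394 0.4643 0.316  0.4434 0.3173] ctr [0.4536 0.3284]
pad [0.4032 0.4157 0.4914 0.416  0.4914 0.2279 0.4036 0.2271] ctr [0.4474 0.3217]
90.13555799484419 90.01640068213734
pad scene [0.495  0.4113 0.4061 0.4119 0.4065 0.2266 0.4961 0.2263] ctr [0.4509 0.319 ]
90.31580558983383 90.11642396344224
head scene [0.4755 0.3918 0.4375 0.39   0.4362 0.2565 0.4738 0.2573] ctr [0.4558 0.3239]
89.2649809447658 89.45270704958905
```

Run:
```python
from h import *
plan([(.4545,.3265,.17,-1),(.4545,.3265,.101,-1)])
```

```text
t 1.42 p [0.4016 0.3588 0.2462] head 20.04 tilt 0.04 w 0.0940 F [ 0.7 -0.2 -0.1] q [36.  3. 78.  0. 99. 16.]
ax -0.001 ay -0.000 az 0.367  x -4.85 y 3.87 z 7.62
ax -0.001 ay -0.000 az 0.367  x -4.85 y 3.87 z 14.52
```

>>> {"method": "apply_moves", "body": {
  "series": [
    {"ax":0,"ay":0,"az":0.367,"x":-4.85,"y":3.87,"z":0,"jaw":9.4},
    {"ax":0,"ay":0,"az":0.367,"x":-4.85,"y":3.87,"z":3,"jaw":9.4},
    {"ax":0,"ay":0,"az":0.367,"x":-4.85,"y":3.87,"z":7,"jaw":9.4},
    {"ax":0,"ay":0,"az":0.367,"x":-4.85,"y":3.87,"z":8,"jaw":9.4},
    {"ax":0,"ay":0,"az":0.367,"x":-4.85,"y":3.87,"z":11,"jaw":9.4},
    {"ax":0,"ay":0,"az":0.367,"x":-4.85,"y":3.87,"z":14.5,"jaw":9.4},
    {"ax":0,"ay":0,"az":0.367,"x":-4.85,"y":3.87,"z":14.5,"jaw":9.4},
    {"ax":0,"ay":0,"az":0.367,"x":-4.85,"y":3.87,"z":14.5,"jaw":9.4}
  ]
}}

```text
clock: 2.08
tool_pos: [0.4521, 0.327, 0.1]
eef_rot: [[0.013, 1.0, -0.005], [1.0, -0.013, -0.002], [-0.002, -0.005, -1.0]]
wrist_force: [0.5, 0.6, 1.1]
gripper_width: 0.0939
```

Run:
```python
from h import *
s=snapshot("wrist"); cv2.imwrite("pics/w4.png",s["pixels"][:,:,::-1])
s=snapshot("side"); crop(s,190,130,310,250,5,"s4")
plan([(.4545,.3265,.101,-1)])
```

```text
t 2.18 p [0.455  0.328  0.1039] head -0.82 tilt 0.19 w 0.0944 F [0.9 0.1 0. ] q [30.  9. 88.  0. 83. 31.]
ax 0.002 ay -0.002 az 0.003  x -0.15 y -0.05 z 0.29
```

View pics/w4.png

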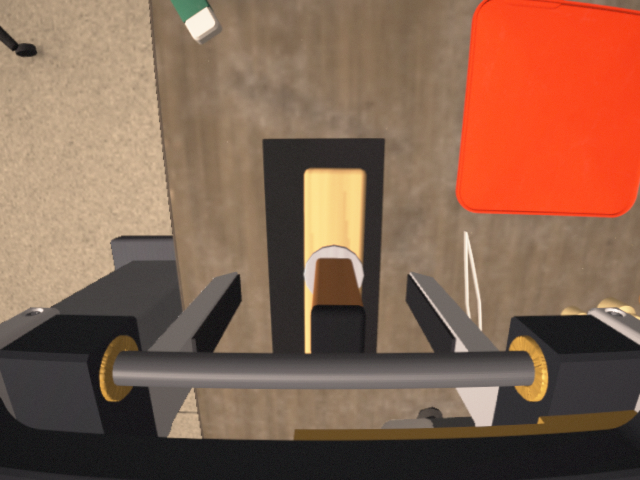

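View pics/s4.png

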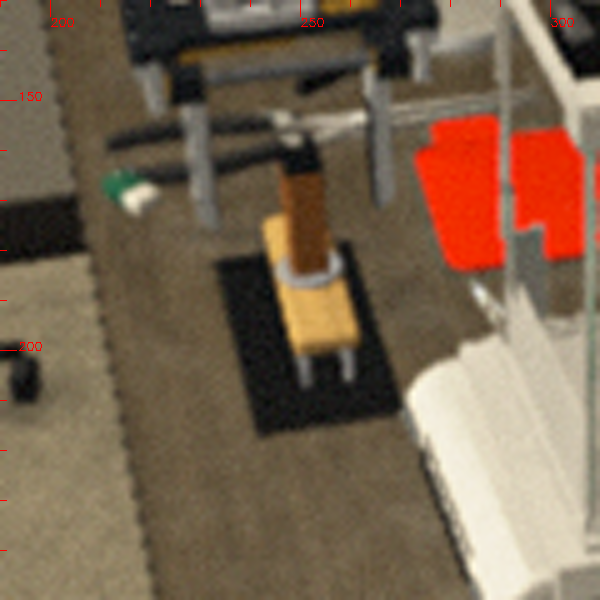

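The handle stands between the open fingers (wrist view: handle cols 312–365, fingers at 241 and 406). Closing now.

>>> {"method": "apply_moves", "body": {
  "series": [
    {"ax":0,"ay":0,"az":0,"x":-0.1,"y":0,"z":0.3,"jaw":2},
    {"ax":0,"ay":0,"az":0,"x":-0.1,"y":0,"z":0.3,"jaw":2},
    {"ax":0,"ay":0,"az":0,"x":-0.1,"y":0,"z":0.3,"jaw":2},
    {"ax":0,"ay":0,"az":0,"x":-0.1,"y":0,"z":0.3,"jaw":2},
    {"ax":0,"ay":0,"az":0,"x":-0.1,"y":0,"z":0.3,"jaw":2},
    {"ax":0,"ay":0,"az":0,"x":-0.1,"y":0,"z":0.3,"jaw":2},
    {"ax":0,"ay":0,"az":0,"x":-0.1,"y":0,"z":0.3,"jaw":2},
    {"ax":0,"ay":0,"az":0,"x":-0.1,"y":0,"z":0.3,"jaw":2}
  ]
}}

```text
clock: 2.85
tool_pos: [0.4549, 0.3269, 0.1008]
eef_rot: [[0.014, 1.0, 0.002], [1.0, -0.014, 0.002], [0.002, 0.002, -1.0]]
wrist_force: [0.3, -0.5, 0.7]
gripper_width: 0.0443
```

Run:
```python
from h import *
np.set_printoptions(precision=4,suppress=True)
plan([(.4545,.3265,.101,-1)])
s=snapshot("wrist"); cv2.imwrite("pics/w5.png",s["pixels"][:,:,::-1])
s=snapshot("side"); crop(s,190,130,310,250,5,"s5")
s=snapshot("scene"); crop(s,135,320,255,430,6,"s5b")
plan([])
```

```text
t 2.85 p [0.4549 0.3269 0.1008] head -0.83 tilt 0.18 w 0.0443 F [ 0.3 -0.5  0.7] q [30.  9. 88.  0. 83. 31.]
ax 0.002 ay -0.002 az 0.003  x -0.04 y -0.04 z -0.02
t 3.00 p [0.4549 0.327  0.1008] head -0.83 tilt 0.18 w 0.0323 F [0.1 0.6 0.2] q [30.  9. 88.  0. 83. 31.]
```

View pics/w5.png

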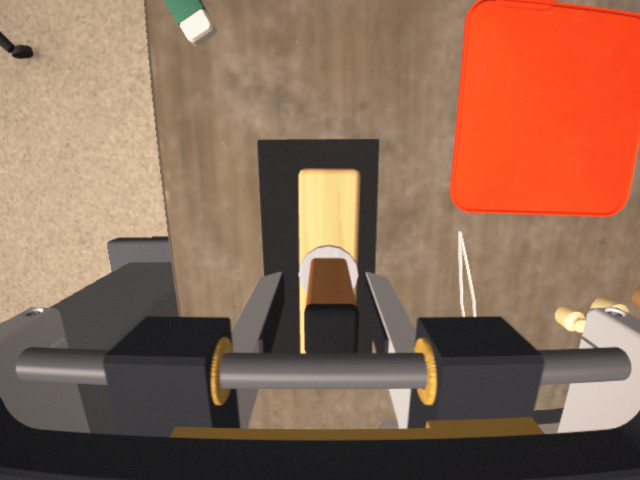

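View pics/s5b.png

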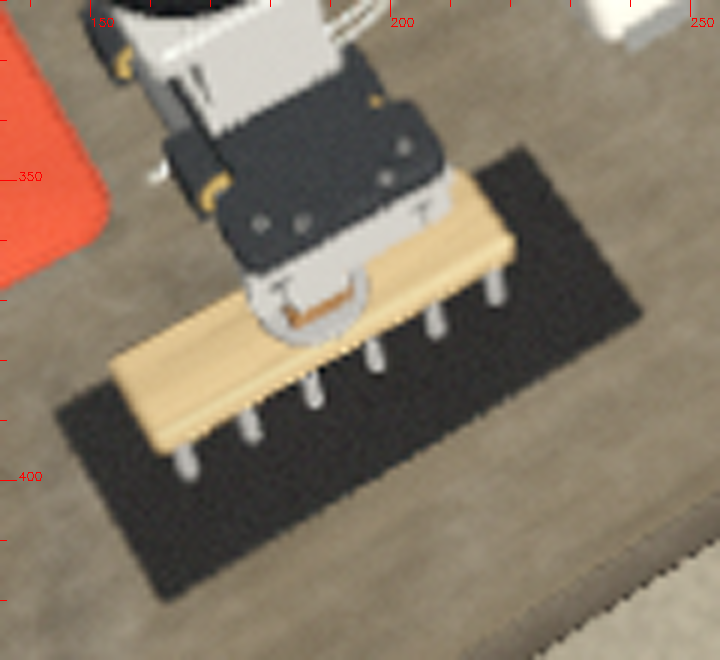

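The fingers close slowly (3.2 cm now) and are centred on the handle. A few more rows will finish the close.

>>> {"method": "apply_moves", "body": {
  "series": [
    {"ax":0,"ay":0,"az":0,"x":0,"y":0,"z":0,"jaw":1.5},
    {"ax":0,"ay":0,"az":0,"x":0,"y":0,"z":0,"jaw":1.5},
    {"ax":0,"ay":0,"az":0,"x":0,"y":0,"z":0,"jaw":1.5},
    {"ax":0,"ay":0,"az":0,"x":0,"y":0,"z":0,"jaw":1.5},
    {"ax":0,"ay":0,"az":0,"x":0,"y":0,"z":0,"jaw":1.5},
    {"ax":0,"ay":0,"az":0,"x":0,"y":0,"z":0,"jaw":1.5}
  ]
}}

```text
clock: 3.5
tool_pos: [0.455, 0.3269, 0.1007]
eef_rot: [[0.014, 1.0, 0.002], [1.0, -0.014, 0.002], [0.002, 0.002, -1.0]]
wrist_force: [1.0, -0.1, -0.3]
gripper_width: 0.0242
```

Run:
```python
from h import *
plan([(.4545,.327,.18,-1),(.37,.25,.18,-1),(.355,.10,.18,10),(.37,-.08,.18,40),(.392,-.122,.18,40)])
s=snapshot("wrist"); crop(s,230,130,400,350,3,"w6")
s=snapshot("scene"); crop(s,135,320,255,430,6,"s6")
```

```text
t 3.50 p [0.455  0.3269 0.1007] head -0.83 tilt 0.18 w 0.0242 F [ 1.  -0.1 -0.3] q [30.  9. 88.  0. 83. 31.]
ax 0.002 ay -0.002 az 0.003  x 0.02 y -0.03 z -7.93
ax 0.002 ay -0.002 az 0.003  x -7.80 y -8.37 z -7.96
ax 0.003 ay -0.002 az -0.189  x -22.82 y -9.65 z -8.00
ax 0.003 ay -0.001 az -0.713  x -40.79 y -7.89 z -8.03
ax 0.003 ay -0.001 az -0.713  x -44.96 y -5.63 z -8.03
```

View pics/w6.png

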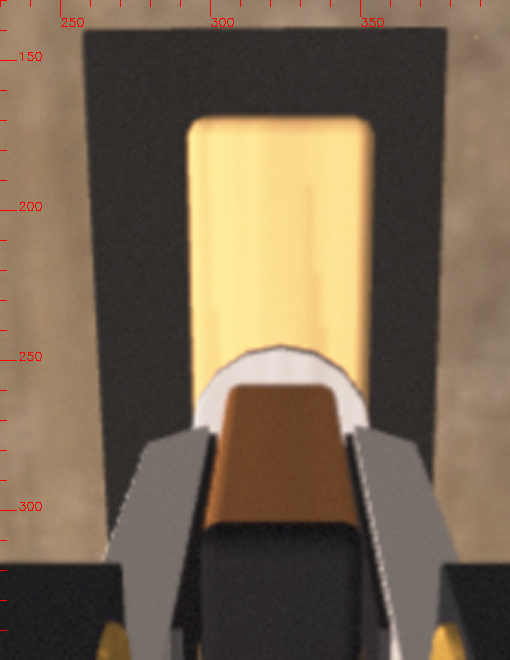

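View pics/s6.png

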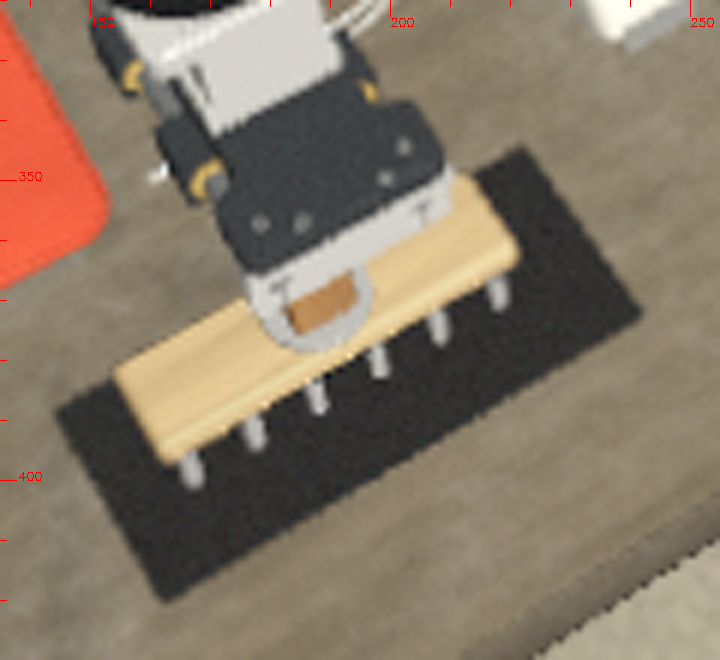

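Run:
```python
from h import *
np.set_printoptions(precision=4,suppress=True)
s=snapshot("wrist");c=snapshot("scene")
def rep(n,px,z,cam):
    P=plane(cam,px,z)[:,:2]; print(n,P.ravel(),"ctr",P.mean(0))
rep("head scene",[(154,382.2),(163.5,396),(221,362),(211.5,349)],.043,c)
rep("pad scene",[(143.5,388.5),(162,420.5),(240.5,372.5),(220,344)],.003,c)
rep("wrist pad left/right @row200",[(261,200),(375,200)],.003,s)
rep("wrist head left/right @row200",[(292.3,200),(353.7,200)],.043,s)
rep("wrist pad top",[(258,140.5),(378,139.5)],.003,s)
rep("wrist head top",[(293,168.5),(353.5,168.5)],.043,s)
```

```text
head scene [0.4701 0.3911 0.43   0.3893 0.4301 0.2563 0.4703 0.2568] ctr [0.4501 0.3234]
pad scene [0.495  0.4113 0.4061 0.4119 0.4065 0.2266 0.4961 0.2263] ctr [0.4509 0.319 ]
wrist pad left/right @row200 [0.4081 0.3681 0.4955 0.3669] ctr [0.4518 0.3675]
wrist head left/right @row200 [0.4358 0.3727 0.4755 0.3721] ctr [0.4557 0.3724]
wrist pad top [0.4082 0.4123 0.4968 0.4117] ctr [0.4525 0.412 ]
wrist head top [0.4369 0.3927 0.4753 0.3922] ctr [0.4561 0.3924]
```

>>> {"method": "apply_moves", "body": {
  "series": [
    {"ax":0,"ay":0,"az":0,"x":0,"y":0,"z":-3.5,"jaw":1.5},
    {"ax":0,"ay":0,"az":0,"x":0,"y":0,"z":-7,"jaw":1.5},
    {"ax":0,"ay":0,"az":0,"x":-1.0,"y":-3.5,"z":-8,"jaw":1.5},
    {"ax":0,"ay":0,"az":0,"x":-3,"y":-7,"z":-8,"jaw":1.5},
    {"ax":0,"ay":0,"az":0,"x":-6,"y":-9.5,"z":-8,"jaw":1.5},
    {"ax":0,"ay":0,"az":0,"x":-10,"y":-9.8,"z":-8,"jaw":1.5},
    {"ax":0,"ay":0,"az":0,"x":-14,"y":-9.8,"z":-8,"jaw":1.5},
    {"ax":0,"ay":0,"az":0,"x":-18,"y":-9.8,"z":-8,"jaw":1.5}
  ]
}}

```text
clock: 4.37
tool_pos: [0.3527, 0.1471, 0.1799]
eef_rot: [[0.012, 1.0, 0.002], [1.0, -0.012, 0.002], [0.002, 0.002, -1.0]]
wrist_force: [1.4, -0.6, -0.5]
gripper_width: 0.0239
```

Run:
```python
from h import *
plan([(.355,.06,.18,20),(.37,-.06,.18,40),(.392,-.122,.18,40)])
```

```text
t 4.37 p [0.3527 0.1471 0.1799] head -0.66 tilt 0.18 w 0.0239 F [ 1.4 -0.6 -0.5] q [ 14. -17. 103.   0.  93.  15.]
ax 0.003 ay -0.002 az -0.361  x -8.71 y 0.33 z -0.02
ax 0.003 ay -0.001 az -0.710  x -20.69 y 1.96 z -0.04
ax 0.003 ay -0.001 az -0.710  x -26.87 y 4.24 z -0.05
```

>>> {"method": "apply_moves", "body": {
  "series": [
    {"ax":0,"ay":0,"az":-0.12,"x":-4,"y":0.2,"z":0,"jaw":1.5},
    {"ax":0,"ay":0,"az":-0.24,"x":-8,"y":0.4,"z":0,"jaw":1.5},
    {"ax":0,"ay":0,"az":-0.36,"x":-12,"y":0.8,"z":0,"jaw":1.5},
    {"ax":0,"ay":0,"az":-0.48,"x":-16,"y":1.2,"z":0,"jaw":1.5},
    {"ax":0,"ay":0,"az":-0.6,"x":-20,"y":1.8,"z":0,"jaw":1.5},
    {"ax":0,"ay":0,"az":-0.71,"x":-24,"y":3,"z":0,"jaw":1.5},
    {"ax":0,"ay":0,"az":-0.71,"x":-27.8,"y":4.4,"z":0,"jaw":1.5},
    {"ax":0,"ay":0,"az":-0.71,"x":-27.8,"y":4.4,"z":0,"jaw":1.5}
  ]
}}

```text
clock: 5.03
tool_pos: [0.3898, -0.1192, 0.1794]
eef_rot: [[-0.647, 0.763, 0.003], [0.763, 0.647, 0.003], [0.001, 0.004, -1.0]]
wrist_force: [1.5, 0.7, -1.1]
gripper_width: 0.0239
```

Run:
```python
from h import *
plan([(.394,-.131,.18,40),(.394,-.131,.101,40)])
s=snapshot("side"); crop(s,220,240,400,420,4,"s7")
s=snapshot("scene"); crop(s,270,200,470,350,4,"s7b")
```

```text
t 5.03 p [ 0.3898 -0.1192  0.1794] head 40.30 tilt 0.23 w 0.0239 F [ 1.5  0.7 -1.1] q [-25. -13. 100.   0.  92. -65.]
ax 0.004 ay -0.001 az 0.005  x -1.17 y -0.44 z -0.06
ax 0.004 ay -0.001 az 0.005  x -1.18 y -0.47 z 7.84
```

View pics/s7.png

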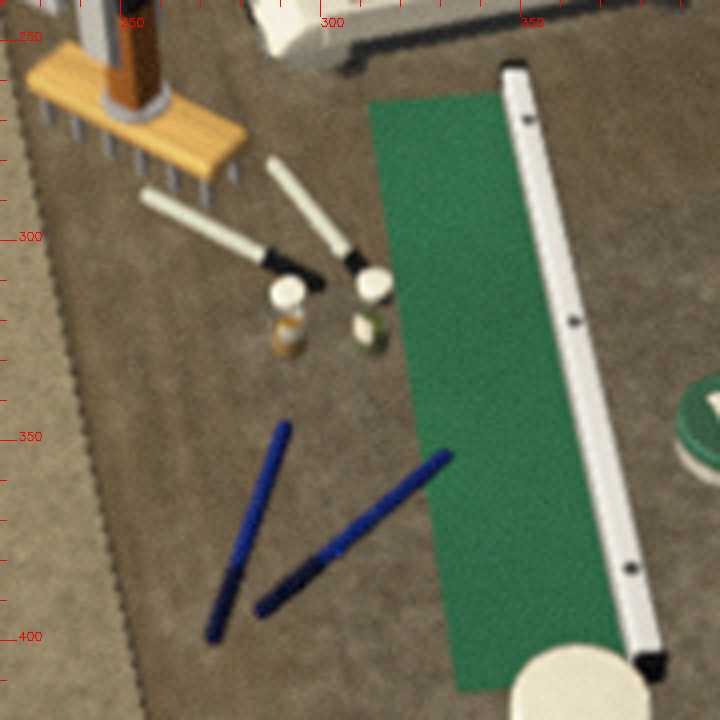

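View pics/s7b.png

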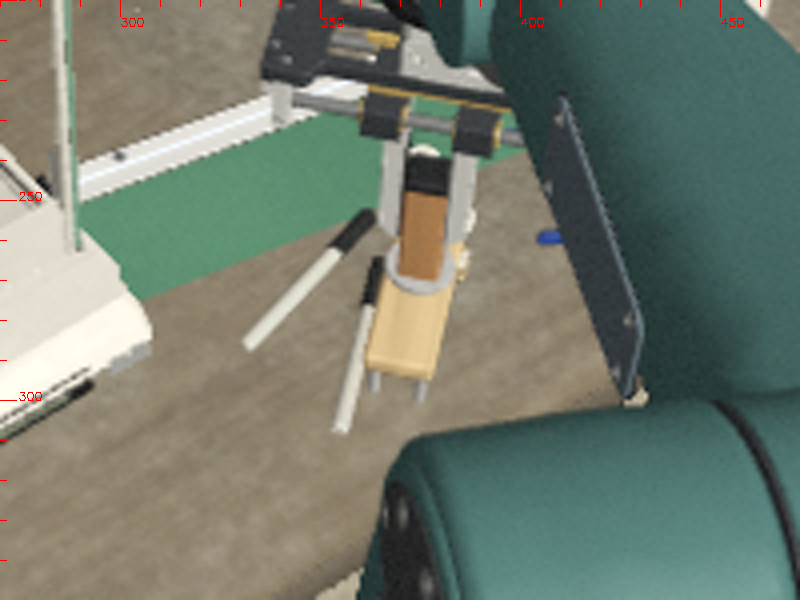

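The side view shows the rake held above and behind marker 1, with its head from (227,258) to (281,275), and nothing disturbed. I check its pose against the projection.

Run:
```python
from h import *
np.set_printoptions(precision=1,suppress=True)
o=get_obs(); R=o["eef_rot"]; p=o["tool_pos"]
s=snapshot("side"); c=snapshot("scene")
for off in (0,-.0035):
    f=lambda lx,ly,h: p+R@np.array([ly+off,lx,.0977-h])   # rake x->tool y, rake y->tool x ; h above tips
    L=[f(.02,-.069,.04),f(-.02,-.069,.04),f(.02,.069,.04),f(-.02,.069,.04)]
    print("head top side",proj(s,L).ravel()); print(" scene",proj(c,L).ravel())
    print("tine front -y side",proj(s,[f(.013,-.06,0),f(-.013,-.06,0)]).ravel(), "scene",proj(c,[f(.013,-.06,0),f(-.013,-.06,0)]).ravel())
# observed
print("obs head top side", [(281.7,272),(272,283),(237,250.5),(227,258)])
```

```text
head top side [282.  273.6 270.8 283.8 236.2 250.  224.8 259.2]
 scene [370.1 245.7 387.1 248.9 358.1 291.  376.2 294.7]
tine front -y side [277.7 286.1 270.6 292.8] scene [371.2 260.3 382.1 262.4]
head top side [283.2 274.2 272.1 284.5 237.3 250.5 225.9 259.8]
 scene [370.4 244.7 387.3 247.8 358.5 289.8 376.5 293.4]
tine front -y side [278.9 286.8 271.8 293.4] scene [371.5 259.2 382.3 261.3]
obs head top side [(281.7, 272), (272, 283), (237, 250.5), (227, 258)]
```

```bash
cat >> h.py <<'E'
def L2W(x,y): return LO+EX*x+EY*y
def W2L(p): d=np.array(p)[:2]-LO; return np.array([d@EX,d@EY])
def tcp(cx,cy,h,z):   # rake centre world -> tcp wp ; rake centre = tcp -0.002*toolx
    tx=Rdown(h)[:,0]; return (cx+.002*tx[0],cy+.002*tx[1],z,h)
E
python3 - <<'E'
from h import *
n=np.array([.766,.643]); c0=np.array([.396,-.133])
plan([tcp(*c0,40,z) for z in (.15,.12,.1015,.1015)]+[tcp(*(c0+n*d),40,.1015) for d in (.010,.018,.026,.034)])
E
```

```text
t 5.23 p [ 0.3898 -0.1188  0.1789] head 39.85 tilt 0.21 w 0.0239 F [-0.3 -0.3 -1.5] q [-25. -13. 100.   0.  92. -65.]
ax 0.003 ay -0.002 az -0.003  x -1.30 y -0.44 z 2.88
ax 0.003 ay -0.002 az -0.003  x -1.30 y -0.45 z 5.88
ax 0.003 ay -0.002 az -0.003  x -1.31 y -0.45 z 7.73
ax 0.003 ay -0.002 az -0.003  x -1.31 y -0.45 z 7.73
ax 0.003 ay -0.002 az -0.003  x -1.30 y 0.55 z 7.73
ax 0.003 ay -0.002 az -0.003  x -1.30 y 1.35 z 7.74
ax 0.003 ay -0.002 az -0.003  x -1.30 y 2.15 z 7.74
ax 0.003 ay -0.002 az -0.003  x -1.30 y 2.95 z 7.74
```

>>> {"method": "apply_moves", "body": {
  "series": [
    {"ax":0,"ay":0,"az":0,"x":-1.3,"y":-0.45,"z":2.9,"jaw":1.5},
    {"ax":0,"ay":0,"az":0,"x":-1.3,"y":-0.45,"z":5.9,"jaw":1.5},
    {"ax":0,"ay":0,"az":0,"x":-1.3,"y":-0.45,"z":7.7,"jaw":1.5},
    {"ax":0,"ay":0,"az":0,"x":-1.3,"y":-0.45,"z":7.7,"jaw":1.5},
    {"ax":0,"ay":0,"az":0,"x":-1.3,"y":0.5,"z":7.7,"jaw":1.5},
    {"ax":0,"ay":0,"az":0,"x":-1.3,"y":1.3,"z":7.7,"jaw":1.5},
    {"ax":0,"ay":0,"az":0,"x":-1.3,"y":2.1,"z":7.7,"jaw":1.5},
    {"ax":0,"ay":0,"az":0,"x":-1.3,"y":2.9,"z":7.7,"jaw":1.5}
  ]
}}

```text
clock: 5.9
tool_pos: [0.4219, -0.1091, 0.1033]
eef_rot: [[-0.642, 0.767, 0.003], [0.767, 0.642, 0.003], [0.0, 0.004, -1.0]]
wrist_force: [1.0, -0.5, -2.2]
gripper_width: 0.0239
```

Run:
```python
from h import *
c1=W2L(get_obs()["tool_pos"]); print(c1)
w=[]
for i in range(1,9):
    f=min(i/7,1); x,y=L2W(-.2126+.007*i,.118); w.append(tcp(x,y,40-49.2*f,.101))
plan(w)
s=snapshot("side"); crop(s,220,240,400,420,4,"s8")
s=snapshot("scene"); crop(s,270,200,470,350,4,"s8b")
```

```text
[-0.21304793  0.12032057]
t 5.90 p [ 0.4219 -0.1091  0.1033] head 39.91 tilt 0.23 w 0.0239 F [ 1.  -0.5 -2.2] q [-22.  -7. 104.   0.  83. -62.]
ax 0.004 ay -0.001 az 0.121  x -0.52 y 0.34 z 0.23
ax 0.004 ay -0.001 az 0.244  x -1.06 y 0.82 z 0.23
ax 0.004 ay -0.001 az 0.366  x -1.59 y 1.30 z 0.24
ax 0.004 ay -0.001 az 0.489  x -2.13 y 1.78 z 0.24
ax 0.004 ay -0.002 az 0.612  x -2.67 y 2.26 z 0.24
ax 0.004 ay -0.002 az 0.734  x -3.22 y 2.74 z 0.24
ax 0.004 ay -0.002 az 0.857  x -3.76 y 3.21 z 0.24
ax 0.004 ay -0.002 az 0.857  x -4.29 y 3.67 z 0.24
```

View pics/s8.png

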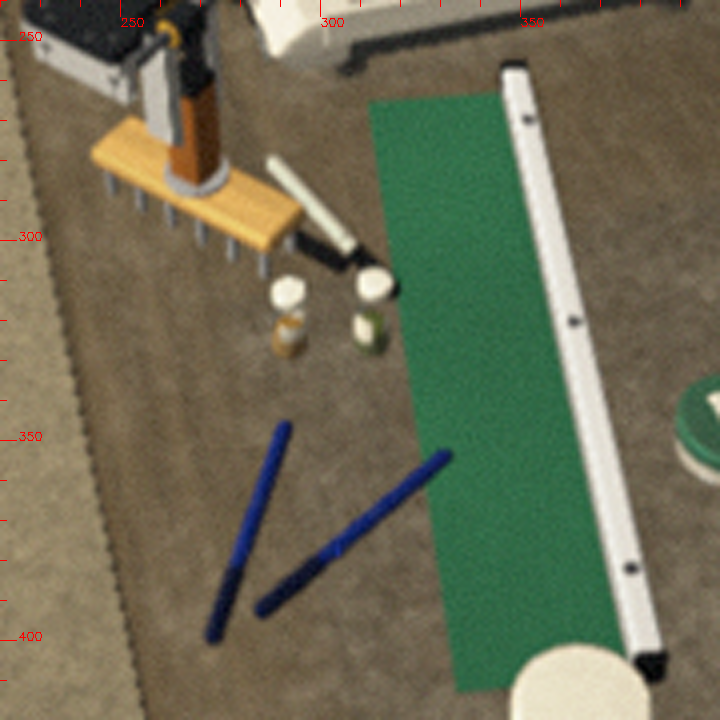

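View pics/s8b.png

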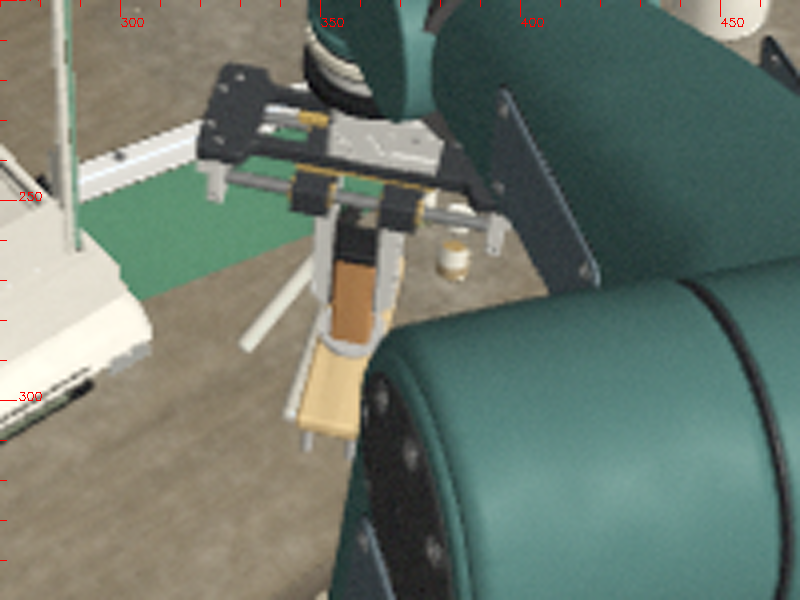

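Marker 1 moved with the rake and its cap now touches marker 2 near (305,306). The vials are untouched. Now I rotate the rake to ledge-parallel while advancing.

>>> {"method": "apply_moves", "body": {
  "series": [
    {"ax":0,"ay":0,"az":0.121,"x":-0.5,"y":0.35,"z":0.2,"jaw":1.5},
    {"ax":0,"ay":0,"az":0.244,"x":-1.05,"y":0.8,"z":0.2,"jaw":1.5},
    {"ax":0,"ay":0,"az":0.366,"x":-1.6,"y":1.3,"z":0.2,"jaw":1.5},
    {"ax":0,"ay":0,"az":0.489,"x":-2.15,"y":1.8,"z":0.2,"jaw":1.5},
    {"ax":0,"ay":0,"az":0.612,"x":-2.65,"y":2.25,"z":0.2,"jaw":1.5},
    {"ax":0,"ay":0,"az":0.734,"x":-3.2,"y":2.75,"z":0.2,"jaw":1.5},
    {"ax":0,"ay":0,"az":0.857,"x":-3.75,"y":3.2,"z":0.2,"jaw":1.5},
    {"ax":0,"ay":0,"az":0.857,"x":-4.3,"y":3.65,"z":0.2,"jaw":1.5}
  ]
}}

```text
clock: 6.67
tool_pos: [0.478, -0.1186, 0.1012]
eef_rot: [[0.16, 0.987, 0.002], [0.987, -0.16, 0.003], [0.004, 0.002, -1.0]]
wrist_force: [-0.7, 0.1, -2.1]
gripper_width: 0.0238
```

Run:
```python
from h import *
c1=W2L(get_obs()["tool_pos"]); print(c1)
w=[]
for i in range(1,9):
    x,y=L2W(-.1566+.008*i,.118); w.append(tcp(x,y,-9.2,.101))
plan(w)
s=snapshot("side"); crop(s,220,240,400,420,4,"s9")
s=snapshot("wrist"); cv2.imwrite("pics/w9.png",s["pixels"][:,:,::-1])
```

```text
[-0.1561928   0.11998438]
t 6.67 p [ 0.478  -0.1186  0.1012] head -9.23 tilt 0.23 w 0.0238 F [-0.7  0.1 -2.1] q [-21.   1.  97.   0.  82. -11.]
ax 0.002 ay -0.004 az -0.001  x -0.00 y 0.76 z 0.02
ax 0.002 ay -0.004 az -0.001  x -0.00 y 1.56 z 0.02
ax 0.002 ay -0.004 az -0.001  x -0.00 y 2.36 z 0.02
ax 0.002 ay -0.004 az -0.001  x 0.00 y 3.16 z 0.02
ax 0.002 ay -0.004 az -0.001  x 0.00 y 3.96 z 0.02
ax 0.002 ay -0.004 az -0.001  x 0.00 y 4.76 z 0.03
ax 0.002 ay -0.004 az -0.001  x 0.00 y 5.56 z 0.03
ax 0.002 ay -0.004 az -0.001  x 0.00 y 6.36 z 0.03
```

View pics/s9.png

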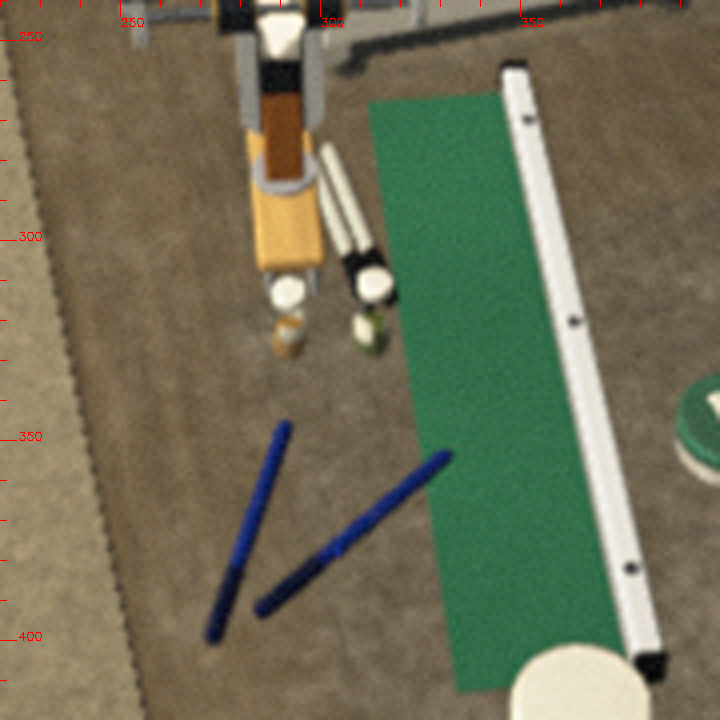

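View pics/w9.png

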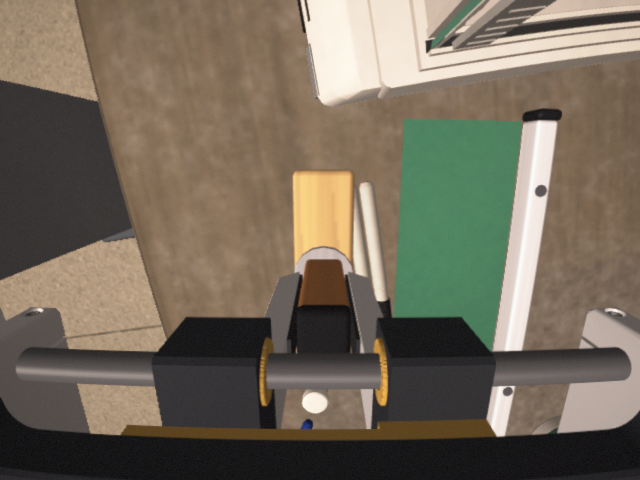

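The markers are now side by side in front of the rake (side view: (302,278)–(312,310)). Before pressing against the ledge I check its direction from this wrist view.

Run:
```python
from h import *
np.set_printoptions(precision=4,suppress=True)
s=snapshot("wrist"); crop(s,340,90,600,350,3,"w10")
g=cv2.cvtColor(s["pixels"],cv2.COLOR_RGB2HSV)
m=cv2.inRange(g,(65,80,40),(90,255,200)); 
m[:115]=0; m[340:]=0; m[:,:370]=0
L=[];Rr=[]
for r in range(135,330,4):
    c=np.where(m[r,380:545]>0)[0]+380
    if len(c)>50: L.append((c[0]-.5,r)); Rr.append((c[-1]+.5,r))
for n,E in(("strip front",L),("strip back/ledge foot",Rr)):
    P=plane(s,E,0)[:,:2]; v=cv2.fitLine(P.astype(np.float32),cv2.DIST_HUBER,0,.01,.01).ravel()
    d=v[:2]*np.sign(v[1]); print(n,"heading",np.degrees(np.arctan2(d[1],d[0])),"pt",v[2:],"ledge x",W2L(v[2:]))
# side camera, strip front edge
s=snapshot("side"); g=cv2.cvtColor(s["pixels"],cv2.COLOR_RGB2HSV); m=cv2.inRange(g,(65,80,30),(90,255,200))
for rng in((266,300),(320,345),(268,400)):
  L=[];Rr=[]
  for r in range(*rng,2):
    c=np.where(m[r,305:385]>0)[0]+305
    if len(c)>20: L.append((c[0]-.5,r)); Rr.append((c[-1]+.5,r))
  for n,E in(("side front",L),("side back",Rr)):
    P=plane(s,E,0)[:,:2]; v=cv2.fitLine(P.astype(np.float32),cv2.DIST_HUBER,0,.01,.01).ravel()
    d=v[:2]*np.sign(v[1]); print(n,rng,np.degrees(np.arctan2(d[1],d[0])),W2L(v[2:]))
c=snapshot("scene"); g=cv2.cvtColor(c["pixels"],cv2.COLOR_RGB2HSV)
```

```text
strip front heading 81.16999 pt [ 0.5418 -0.1097] ledge x [-0.0946  0.139 ]
strip back/ledge foot heading 81.10184 pt [ 0.6304 -0.1233] ledge x [-0.005   0.1396]
side front (266, 300) 80.57254 [-0.0941  0.1537]
side back (266, 300) 80.708176 [-0.0066  0.1573]
side front (320, 345) 81.014114 [-0.0936 -0.0042]
side back (320, 345) 81.00927 [-0.0059 -0.009 ]
side front (268, 400) 81.12012 [-0.0933 -0.0206]
side back (268, 400) 81.13126 [-0.0057 -0.036 ]
```

View pics/w10.png

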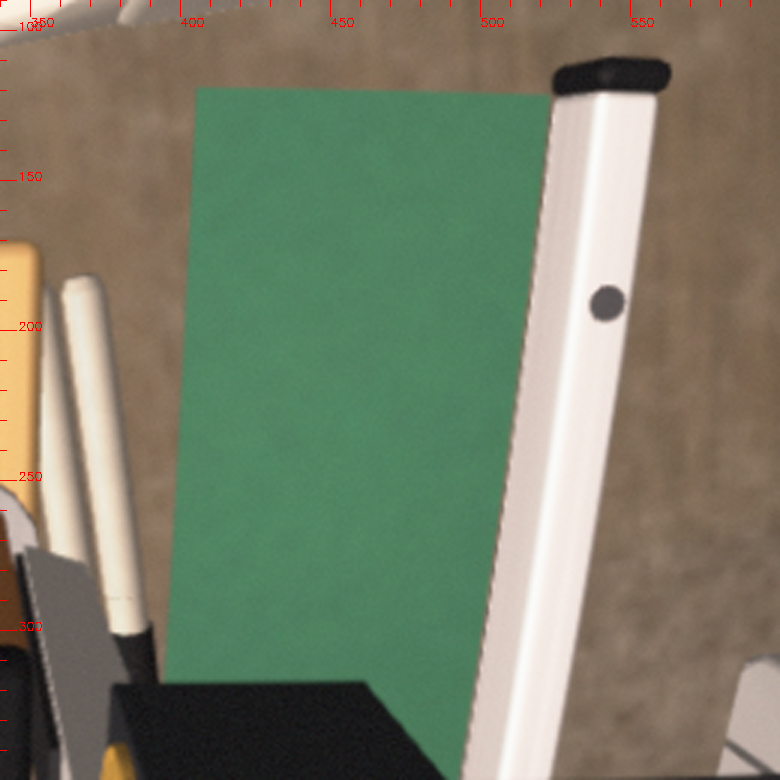

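The ledge heading is 81.0° and its front face sits at my frame x ≈ -0.0055. I continue combing the markers.

>>> {"method": "apply_moves", "body": {
  "series": [
    {"ax":0.002,"ay":-0.004,"az":-0.004,"x":0,"y":0.8,"z":0,"jaw":1.5},
    {"ax":0.002,"ay":-0.004,"az":-0.004,"x":0,"y":1.8,"z":0,"jaw":1.5},
    {"ax":0.002,"ay":-0.004,"az":-0.004,"x":0,"y":2.8,"z":0,"jaw":1.5},
    {"ax":0.002,"ay":-0.004,"az":-0.004,"x":0,"y":3.8,"z":0,"jaw":1.5},
    {"ax":0.002,"ay":-0.004,"az":-0.004,"x":0,"y":4.8,"z":0,"jaw":1.5},
    {"ax":0.002,"ay":-0.004,"az":-0.004,"x":0,"y":5.8,"z":0,"jaw":1.5},
    {"ax":0.002,"ay":-0.004,"az":-0.004,"x":0,"y":6.8,"z":0,"jaw":1.5},
    {"ax":0.002,"ay":-0.004,"az":-0.004,"x":0,"y":7.8,"z":0,"jaw":1.5}
  ]
}}

```text
clock: 7.58
tool_pos: [0.5554, -0.1309, 0.1008]
eef_rot: [[0.153, 0.988, -0.001], [0.988, -0.153, -0.0], [-0.0, -0.001, -1.0]]
wrist_force: [-0.4, -0.9, -1.7]
gripper_width: 0.0238
```

Run:
```python
from h import *
print(W2L(get_obs()["tool_pos"]))
w=[]
for X in (-.060,-.0475):
    x,y=L2W(X,.118); w.append(tcp(x,y,-9.0,.101))
plan(w)
s=snapshot("side"); crop(s,260,240,400,420,4,"s11")
s=snapshot("wrist"); cv2.imwrite("pics/w11.png",s["pixels"][:,:,::-1])
```

```text
[-0.07782119  0.12022091]
t 7.58 p [ 0.5554 -0.1309  0.1008] head -8.79 tilt 0.06 w 0.0238 F [-0.4 -0.9 -1.7] q [-19.  11.  86.  -0.  83. -10.]
ax -0.001 ay 0.000 az 0.004  x -0.04 y 1.78 z -0.02
ax -0.001 ay 0.000 az 0.004  x -0.05 y 3.03 z -0.02
```

View pics/s11.png

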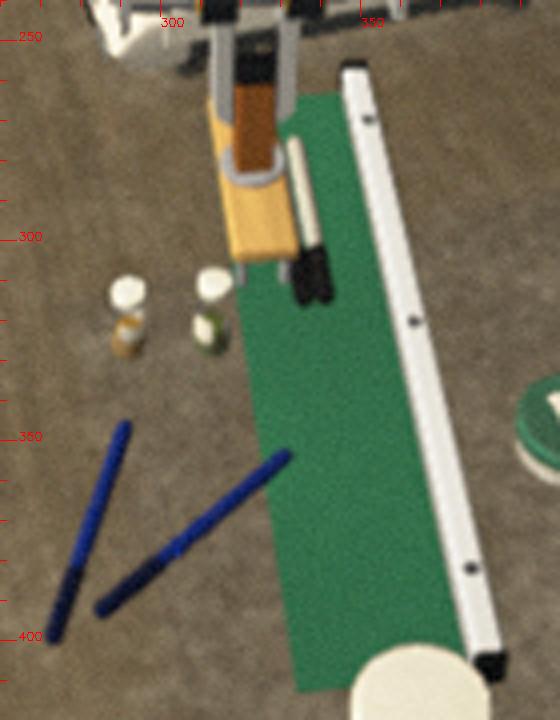

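View pics/w11.png

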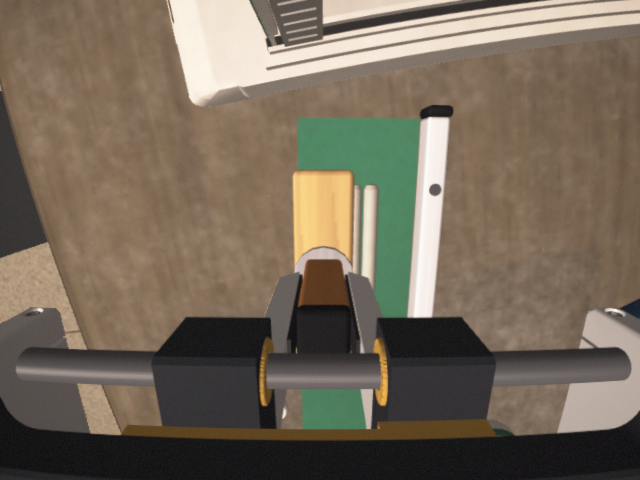

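Both markers lie parallel in front of the tines, with about 30 mm left to the ledge.

>>> {"method": "apply_moves", "body": {
  "series": [
    {"ax":0,"ay":0,"az":0.004,"x":0,"y":0.7,"z":0,"jaw":1.5},
    {"ax":0,"ay":0,"az":0.004,"x":0,"y":1.4,"z":0,"jaw":1.5},
    {"ax":0,"ay":0,"az":0.004,"x":0,"y":2.0,"z":0,"jaw":1.5},
    {"ax":0,"ay":0,"az":0.004,"x":0,"y":2.4,"z":0,"jaw":1.5},
    {"ax":0,"ay":0,"az":0.004,"x":0,"y":2.6,"z":0,"jaw":1.5},
    {"ax":0,"ay":0,"az":0.004,"x":0,"y":2.7,"z":0,"jaw":1.5},
    {"ax":0,"ay":0,"az":0.004,"x":0,"y":2.8,"z":0,"jaw":1.5}
  ]
}}

```text
clock: 8.27
tool_pos: [0.5835, -0.1353, 0.1008]
eef_rot: [[0.157, 0.988, -0.0], [0.988, -0.157, -0.0], [-0.0, -0.0, -1.0]]
wrist_force: [0.3, 0.7, -0.8]
gripper_width: 0.0237
```

Run:
```python
from h import *
print(W2L(get_obs()["tool_pos"]))
plan([])
s=snapshot("side"); crop(s,290,240,400,340,6,"s12")
s=snapshot("wrist"); crop(s,280,90,480,350,3,"w12")
```

```text
[-0.04936606  0.12036325]
t 8.27 p [ 0.5835 -0.1353  0.1008] head -9.01 tilt 0.03 w 0.0237 F [ 0.3  0.7 -0.8] q [-18.  14.  82.  -0.  84.  -9.]
```

View pics/s12.png

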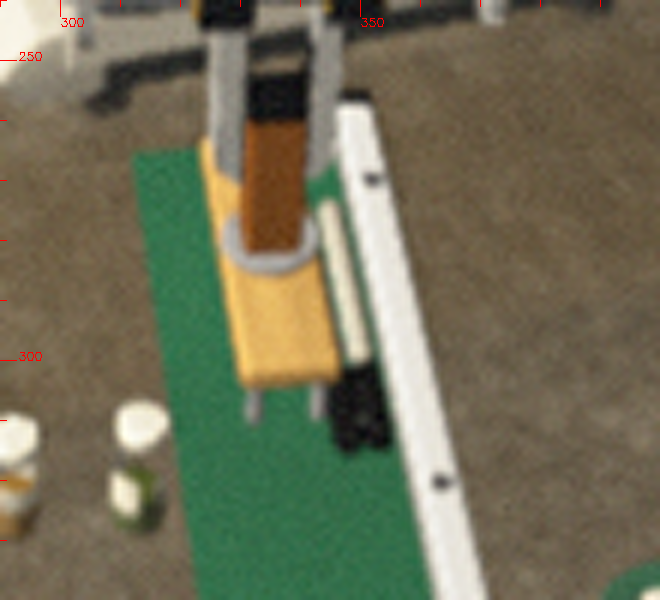

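View pics/w12.png

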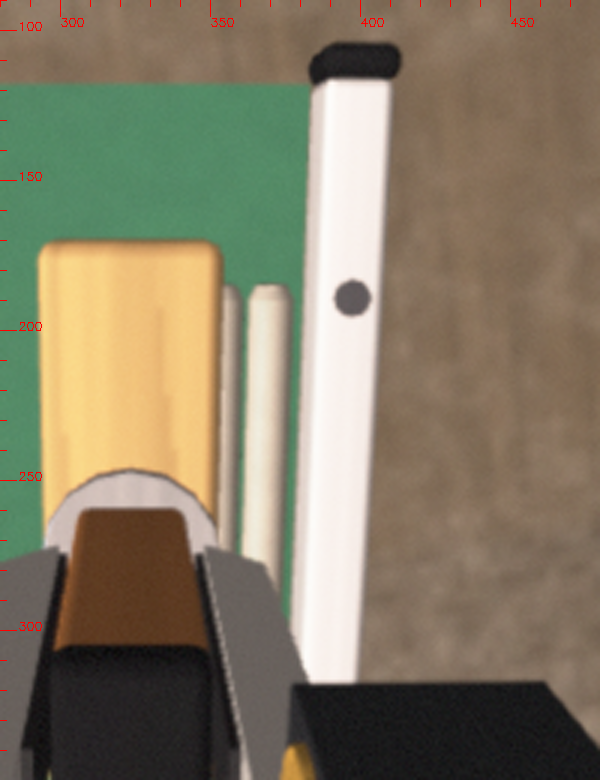

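About 3–4 mm gap remains. Creeping on.

>>> {"method": "apply_moves", "body": {
  "series": [
    {"ax":0,"ay":0,"az":0,"x":0,"y":0.1,"z":0,"jaw":1.5},
    {"ax":0,"ay":0,"az":0,"x":0,"y":0.2,"z":0,"jaw":1.5},
    {"ax":0,"ay":0,"az":0,"x":0,"y":0.3,"z":0,"jaw":1.5},
    {"ax":0,"ay":0,"az":0,"x":0,"y":0.3,"z":0,"jaw":1.5}
  ]
}}

```text
clock: 8.7
tool_pos: [0.5864, -0.1357, 0.1009]
eef_rot: [[0.157, 0.988, -0.001], [0.988, -0.157, -0.0], [-0.0, -0.001, -1.0]]
wrist_force: [-1.8, -0.1, -1.1]
gripper_width: 0.0238
```

>>> {"method": "apply_moves", "body": {
  "series": [
    {"ax":0,"ay":0,"az":0,"x":0,"y":0.1,"z":0,"jaw":1.5},
    {"ax":0,"ay":0,"az":0,"x":0,"y":0.1,"z":0,"jaw":1.5}
  ]
}}

```text
clock: 8.87
tool_pos: [0.5866, -0.1358, 0.1008]
eef_rot: [[0.157, 0.988, -0.003], [0.988, -0.157, 0.0], [-0.0, -0.003, -1.0]]
wrist_force: [-2.5, 0.4, 1.2]
gripper_width: 0.0237
```

Run:
```python
from h import *
print(W2L(get_obs()["tool_pos"]))
plan([])
s=snapshot("wrist"); crop(s,280,90,480,350,3,"w13")
```

```text
[-0.04622615  0.12036661]
t 8.87 p [ 0.5866 -0.1358  0.1008] head -9.01 tilt 0.15 w 0.0237 F [-2.5  0.4  1.2] q [-18.  15.  81.  -0.  84.  -9.]
```

View pics/w13.png

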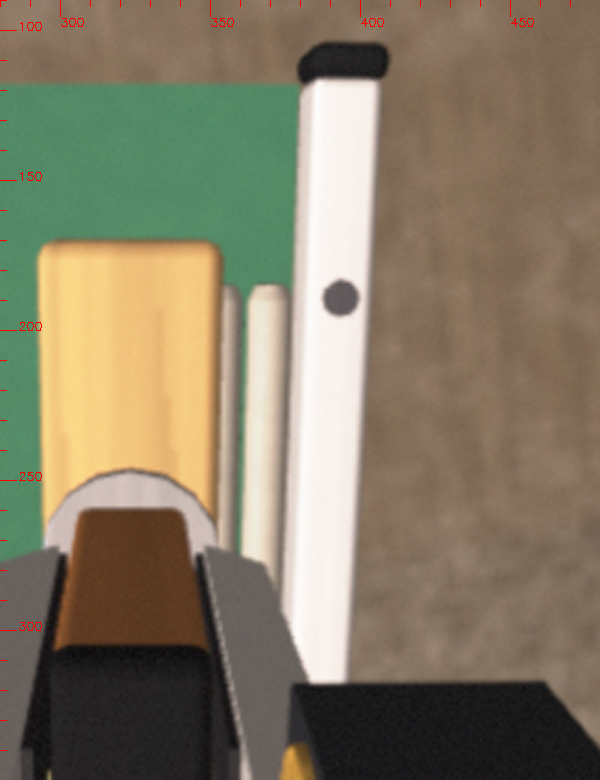

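Contact force reads about 2.5 N and the markers are against the ledge (marker right edge meets the ledge foot in the wrist view). Back off, lift, and go to behind the pens.

Run:
```python
from h import *
w=[]
for X,Y,z in ((-.062,.118,.101),(-.078,.118,.101),(-.08,.118,.14),(-.09,.11,.175),(-.115,.08,.185),(-.135,.045,.185),(-.155,.01,.185),(-.175,-.025,.185)):
    x,y=L2W(X,Y); w.append(tcp(x,y,-9.0,z))
plan(w)
```

```text
t 8.92 p [ 0.5866 -0.1358  0.1008] head -9.01 tilt 0.14 w 0.0237 F [-2.5  0.5 -0.7] q [-18.  15.  81.  -0.  84.  -9.]
ax -0.002 ay 0.000 az -0.000  x -0.03 y -1.58 z -0.02
ax -0.002 ay 0.000 az -0.000  x -0.03 y -3.18 z -0.01
ax -0.002 ay 0.000 az -0.000  x -0.03 y -3.39 z -3.91
ax -0.002 ay 0.000 az -0.000  x -0.83 y -4.40 z -7.41
ax -0.002 ay 0.000 az -0.000  x -3.82 y -6.91 z -8.40
ax -0.002 ay 0.000 az -0.000  x -7.31 y -8.92 z -8.39
ax -0.002 ay 0.000 az -0.000  x -10.80 y -10.94 z -8.39
ax -0.002 ay 0.000 az -0.000  x -14.30 y -12.95 z -8.38
```

>>> {"method": "apply_moves", "body": {
  "series": [
    {"ax":0,"ay":0,"az":0,"x":0,"y":-1.6,"z":0,"jaw":1.5},
    {"ax":0,"ay":0,"az":0,"x":0,"y":-3.2,"z":0,"jaw":1.5},
    {"ax":0,"ay":0,"az":0,"x":0,"y":-3.4,"z":-3.9,"jaw":1.5},
    {"ax":0,"ay":0,"az":0,"x":-0.8,"y":-4.4,"z":-7.4,"jaw":1.5},
    {"ax":0,"ay":0,"az":0,"x":-3.8,"y":-6.9,"z":-8.4,"jaw":1.5},
    {"ax":0,"ay":0,"az":0,"x":-7.3,"y":-8.9,"z":-8.4,"jaw":1.5},
    {"ax":0,"ay":0,"az":0,"x":-10.8,"y":-10.9,"z":-8.4,"jaw":1.5},
    {"ax":0,"ay":0,"az":0,"x":-14.3,"y":-13,"z":-8.4,"jaw":1.5}
  ]
}}

```text
clock: 9.58
tool_pos: [0.4358, -0.2579, 0.1862]
eef_rot: [[0.155, 0.988, 0.001], [0.988, -0.155, -0.002], [-0.002, 0.001, -1.0]]
wrist_force: [0.1, -1.0, -1.9]
gripper_width: 0.0237
```

Run:
```python
from h import *
w=[]
for X,Y,z in ((-.195,-.06,.185),(-.22,-.09,.185),(-.25,-.128,.185),(-.25,-.128,.145),(-.25,-.128,.11),(-.25,-.128,.101)):
    x,y=L2W(X,Y); w.append(tcp(x,y,-9.0,z))
plan(w)
s=snapshot("side"); crop(s,240,240,420,460,3,"s14")
```

```text
t 9.58 p [ 0.4358 -0.2579  0.1862] head -8.93 tilt 0.14 w 0.0237 F [ 0.1 -1.  -1.9] q [-37.  -0.  88.  -0.  92. -28.]
ax 0.001 ay 0.002 az 0.001  x -3.35 y -1.96 z 0.13
ax 0.001 ay 0.002 az 0.001  x -6.34 y -4.47 z 0.13
ax 0.001 ay 0.002 az 0.001  x -10.13 y -7.49 z 0.13
ax 0.001 ay 0.002 az 0.001  x -10.12 y -7.50 z 4.13
ax 0.001 ay 0.002 az 0.001  x -10.11 y -7.50 z 7.63
ax 0.001 ay 0.002 az 0.001  x -10.11 y -7.50 z 8.53
```

View pics/s14.png

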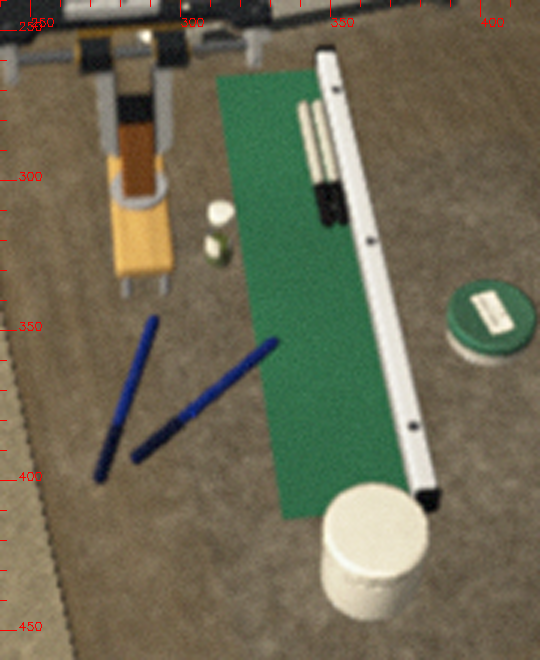

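The markers lie neatly parallel against the ledge (~(345,299)), with the vials still in place. Now behind the pens.

>>> {"method": "apply_moves", "body": {
  "series": [
    {"ax":0,"ay":0,"az":0,"x":-3.3,"y":-2,"z":0,"jaw":1.5},
    {"ax":0,"ay":0,"az":0,"x":-6.3,"y":-4.5,"z":0,"jaw":1.5},
    {"ax":0,"ay":0,"az":0,"x":-9.2,"y":-6.8,"z":0,"jaw":1.5},
    {"ax":0,"ay":0,"az":0,"x":-10.1,"y":-7.5,"z":0,"jaw":1.5},
    {"ax":0,"ay":0,"az":0,"x":-10.1,"y":-7.5,"z":2,"jaw":1.5},
    {"ax":0,"ay":0,"az":0,"x":-10.1,"y":-7.5,"z":5.5,"jaw":1.5}
  ]
}}

```text
clock: 10.13
tool_pos: [0.342, -0.3559, 0.1367]
eef_rot: [[0.166, 0.986, 0.003], [0.986, -0.166, -0.018], [-0.017, 0.006, -1.0]]
wrist_force: [0.7, 0.1, -1.7]
gripper_width: 0.0237
```

Run:
```python
from h import *
w=[]
print(W2L(get_obs()["tool_pos"]))
for X,Y,z in ((-.25,-.128,.11),(-.25,-.128,.101),(-.237,-.128,.101)):
    x,y=L2W(X,Y); w.append(tcp(x,y,-9.0,z))
plan(w)
s=snapshot("side"); crop(s,230,280,400,460,4,"s15")
```

```text
[-0.2524555  -0.13606782]
t 10.13 p [ 0.342  -0.3559  0.1367] head -9.55 tilt 1.05 w 0.0237 F [ 0.7  0.1 -1.7] q [-52.  -1.  95.  -0.  85. -43.]
ax 0.006 ay 0.017 az -0.010  x 1.06 y 0.23 z 2.65
ax 0.006 ay 0.017 az -0.010  x 1.07 y 0.22 z 3.55
ax 0.006 ay 0.017 az -0.010  x 1.08 y 1.52 z 3.56
```

View pics/s15.png

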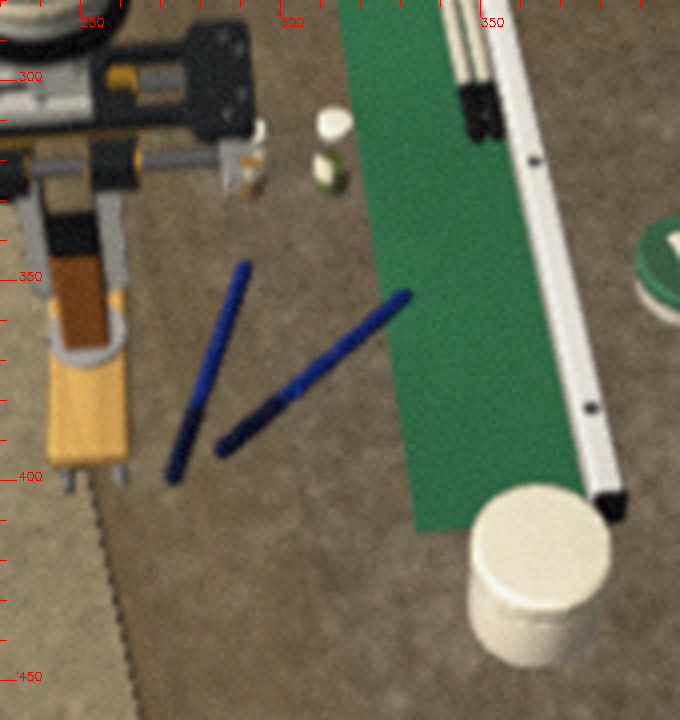

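The rake is just robot-side of pen 1, clear of both pens. I lower it and start the sweep.

>>> {"method": "apply_moves", "body": {
  "series": [
    {"ax":0.006,"ay":0.017,"az":-0.01,"x":1.0,"y":0.1,"z":2.0,"jaw":1.5},
    {"ax":0.006,"ay":0.017,"az":-0.01,"x":1.0,"y":0.1,"z":3.5,"jaw":1.5},
    {"ax":0.006,"ay":0.017,"az":-0.01,"x":1.0,"y":0.1,"z":3.5,"jaw":1.5},
    {"ax":0.006,"ay":0.017,"az":-0.01,"x":1.0,"y":0.8,"z":3.5,"jaw":1.5},
    {"ax":0.006,"ay":0.017,"az":-0.01,"x":1.0,"y":1.5,"z":3.5,"jaw":1.5},
    {"ax":0.006,"ay":0.017,"az":-0.01,"x":1.0,"y":2.2,"z":3.5,"jaw":1.5},
    {"ax":0.006,"ay":0.017,"az":-0.01,"x":1.0,"y":2.9,"z":3.5,"jaw":1.5},
    {"ax":0.006,"ay":0.017,"az":-0.01,"x":1.0,"y":3.6,"z":3.5,"jaw":1.5}
  ]
}}

```text
clock: 10.85
tool_pos: [0.3748, -0.3466, 0.0916]
eef_rot: [[0.155, 0.988, -0.015], [0.988, -0.155, 0.015], [0.012, -0.017, -1.0]]
wrist_force: [-6.1, 0.5, 6.9]
gripper_width: 0.0234
```

Run:
```python
from h import *
w=[]
print(W2L(get_obs()["tool_pos"]))
for X,Y,z in ((-.20,-.128,.101),(-.05,-.128,.101)):
    x,y=L2W(X,Y); w.append(tcp(x,y,-9.0,z))
plan(w)
s=snapshot("side"); crop(s,230,280,400,460,4,"s16")
```

```text
[-0.22157628 -0.12161073]
t 10.85 p [ 0.3748 -0.3466  0.0916] head -8.90 tilt 1.20 w 0.0234 F [-6.1  0.5  6.9] q [-49.   5.  94.  -0.  82. -40.]
ax -0.017 ay -0.012 az 0.002  x -0.44 y 2.14 z -0.98
ax -0.017 ay -0.012 az 0.002  x -0.51 y 17.14 z -1.24
```

View pics/s16.png

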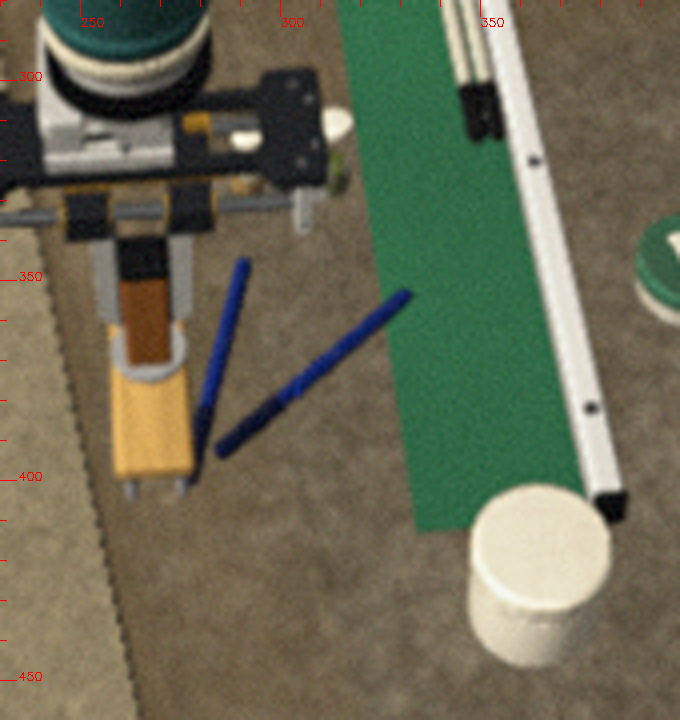

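The tips touched the table: the previous pose was still settling, so the rake was commanded about 7 mm too low (7 N). I raise it and check for slip in the grip.

>>> {"method": "apply_moves", "body": {
  "series": [
    {"ax":-0.017,"ay":-0.012,"az":0,"x":-0.4,"y":-0.2,"z":-0.5,"jaw":1.5},
    {"ax":-0.017,"ay":-0.012,"az":0,"x":-0.4,"y":-0.2,"z":-0.5,"jaw":1.5},
    {"ax":-0.017,"ay":-0.012,"az":0,"x":-0.4,"y":-0.2,"z":-0.5,"jaw":1.5}
  ]
}}

```text
clock: 11.15
tool_pos: [0.3745, -0.3507, 0.0969]
eef_rot: [[0.154, 0.988, 0.004], [0.988, -0.154, -0.001], [-0.0, 0.004, -1.0]]
wrist_force: [-0.2, -0.1, -1.7]
gripper_width: 0.024
```

Run:
```python
from h import *
np.set_printoptions(precision=1,suppress=True)
s=snapshot("side"); crop(s,230,310,330,420,6,"s17")
s2=snapshot("wrist"); crop(s2,230,130,430,350,3,"w17")
o=get_obs(); R=o["eef_rot"]; p=o["tool_pos"]
for dz in (0,.006):
    f=lambda lx,ly,h: p+R@np.array([ly-.002,lx,.0977-dz-h])
    L=[f(.02,-.069,.04),f(-.02,-.069,.04),f(.02,-.069,.026)]
    print(dz,"head",proj(s,L).ravel(),"tines",proj(s,[f(.013,-.06,0),f(-.013,-.06,0)]).ravel(),"handle top",proj(s,[f(.012,-.012,.124),f(-.012,-.012,.124)]).ravel())
w=[]
print(W2L(get_obs()["tool_pos"]))
for X,Y,z in ((-.20,-.128,.096),(-.05,-.128,.096)):
    x,y=L2W(X,Y); w.append(tcp(x,y,-9.0,z))
plan(w)
```

```text
0 head [279.  397.3 258.9 399.  279.3 401.1] tines [276.3 404.4 263.6 405.5] handle top [271.2 349.  258.9 350. ]
0.006 head [278.9 395.7 258.7 397.4 279.2 399.5] tines [276.1 402.9 263.4 404. ] handle top [271.  347.1 258.7 348.1]
[-0.2 -0.1]
t 11.25 p [ 0.4 -0.4  0.1] head -8.88 tilt 0.17 w 0.0238 F [ 0.5 -0.1 -2.2] q [-50.   4.  95.   0.  81. -41.]
ax 0.003 ay -0.001 az 0.002  x -0.06 y 2.18 z 0.03
ax 0.003 ay -0.001 az 0.002  x -0.15 y 17.18 z 0.08
```

View pics/s17.png

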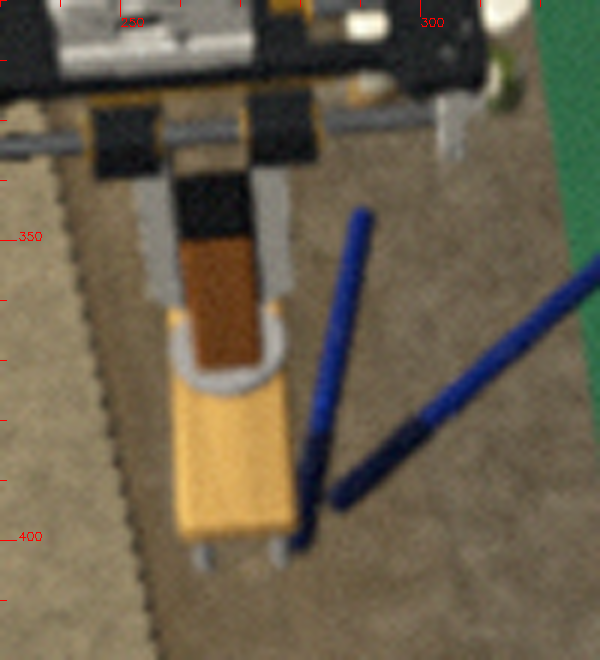

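View pics/w17.png

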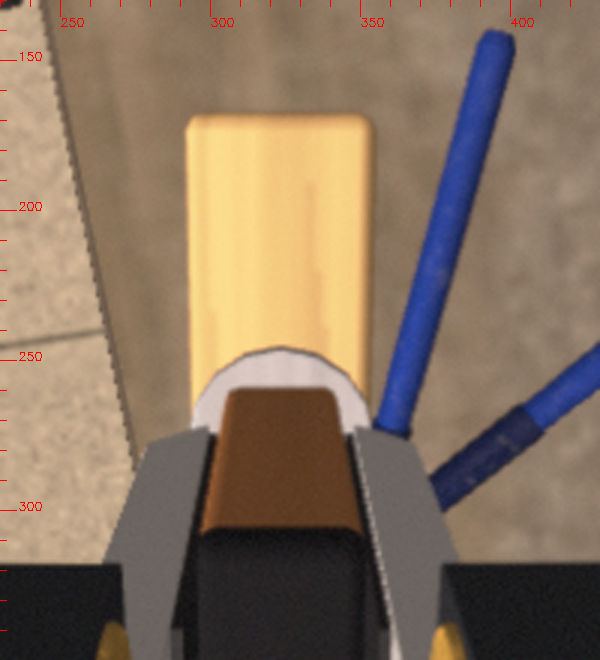

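Little or no slip: the handle and head look the same in the wrist view as before, and the force is back to the rake's weight. Pen 1's near end is at the last tine. I sweep on 3 mm higher and 4 mm further to -y.

>>> {"method": "apply_moves", "body": {
  "series": [
    {"ax":0.003,"ay":0,"az":0.002,"x":-0.5,"y":0,"z":-0.3,"jaw":1.5},
    {"ax":0.003,"ay":0,"az":0.002,"x":-0.5,"y":0.6,"z":-0.3,"jaw":1.5},
    {"ax":0.003,"ay":0,"az":0.002,"x":-0.5,"y":1.3,"z":-0.3,"jaw":1.5},
    {"ax":0.003,"ay":0,"az":0.002,"x":-0.5,"y":2.0,"z":-0.3,"jaw":1.5},
    {"ax":0.003,"ay":0,"az":0.002,"x":-0.5,"y":2.7,"z":-0.3,"jaw":1.5},
    {"ax":0.003,"ay":0,"az":0.002,"x":-0.5,"y":3.4,"z":-0.3,"jaw":1.5},
    {"ax":0.003,"ay":0,"az":0.002,"x":-0.5,"y":4.1,"z":-0.3,"jaw":1.5},
    {"ax":0.003,"ay":0,"az":0.002,"x":-0.5,"y":4.8,"z":-0.3,"jaw":1.5}
  ]
}}

```text
clock: 11.92
tool_pos: [0.4215, -0.3627, 0.0993]
eef_rot: [[0.156, 0.988, -0.0], [0.988, -0.156, 0.001], [0.001, -0.0, -1.0]]
wrist_force: [0.3, 1.0, -2.2]
gripper_width: 0.0242
```

Run:
```python
from h import *
s=snapshot("side"); crop(s,230,280,400,460,4,"s18")
s=snapshot("wrist"); cv2.imwrite("pics/w18.png",s["pixels"][:,:,::-1])
w=[]
print(W2L(get_obs()["tool_pos"]))
for X,Y,z in ((-.10,-.130,.0995),(-.05,-.130,.0995)):
    x,y=L2W(X,Y); w.append(tcp(x,y,-9.0,z))
plan(w)
```

```text
[-0.17254161 -0.13001528]
t 12.02 p [ 0.4219 -0.3627  0.0993] head -8.94 tilt 0.05 w 0.0238 F [-0.6 -0.4 -2.7] q [-47.   9.  88.   0.  83. -38.]
ax 0.000 ay -0.001 az 0.001  x 0.17 y 7.26 z -0.02
ax 0.000 ay -0.001 az 0.001  x 0.15 y 12.26 z -0.02
```

View pics/s18.png

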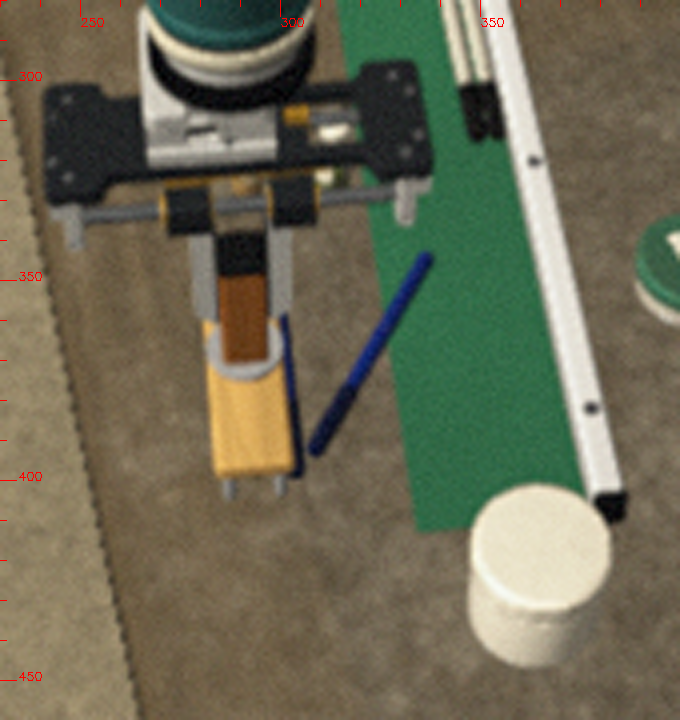

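View pics/w18.png

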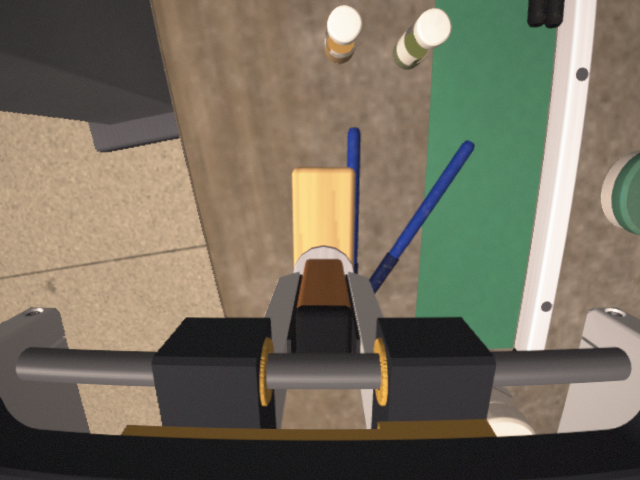

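Pen 1 lies flat along the tines and pen 2 is turning in (near end at (307,392) in the side view). I continue.

>>> {"method": "apply_moves", "body": {
  "series": [
    {"ax":0,"ay":0,"az":0,"x":0,"y":0.8,"z":0,"jaw":1.5},
    {"ax":0,"ay":0,"az":0,"x":0,"y":1.6,"z":0,"jaw":1.5},
    {"ax":0,"ay":0,"az":0,"x":0,"y":2.4,"z":0,"jaw":1.5},
    {"ax":0,"ay":0,"az":0,"x":0,"y":3.2,"z":0,"jaw":1.5},
    {"ax":0,"ay":0,"az":0,"x":0,"y":4.0,"z":0,"jaw":1.5},
    {"ax":0,"ay":0,"az":0,"x":0,"y":4.8,"z":0,"jaw":1.5},
    {"ax":0,"ay":0,"az":0,"x":0,"y":5.6,"z":0,"jaw":1.5},
    {"ax":0,"ay":0,"az":0,"x":0,"y":6.4,"z":0,"jaw":1.5}
  ]
}}

```text
clock: 12.68
tool_pos: [0.4859, -0.3728, 0.0993]
eef_rot: [[0.155, 0.988, 0.001], [0.988, -0.155, 0.001], [0.001, 0.0, -1.0]]
wrist_force: [0.2, 0.6, -1.4]
gripper_width: 0.0237
```

Run:
```python
from h import *
s=snapshot("side"); crop(s,270,280,420,460,4,"s19")
s=snapshot("wrist"); cv2.imwrite("pics/w19.png",s["pixels"][:,:,::-1])
w=[]
print(W2L(get_obs()["tool_pos"]))
for X,Y,z in ((-.05,-.130,.0995),(-.042,-.130,.0995)):
    x,y=L2W(X,Y); w.append(tcp(x,y,-9.0,z))
plan(w)
```

```text
[-0.10724941 -0.12961815]
t 12.78 p [ 0.4864 -0.3728  0.0992] head -8.89 tilt 0.07 w 0.0239 F [-0.6 -0.  -1.6] q [-43.  16.  80.   0.  84. -34.]
ax 0.001 ay -0.001 az 0.002  x 0.13 y 5.73 z -0.02
ax 0.001 ay -0.001 az 0.002  x 0.13 y 6.53 z -0.02
```

View pics/s19.png

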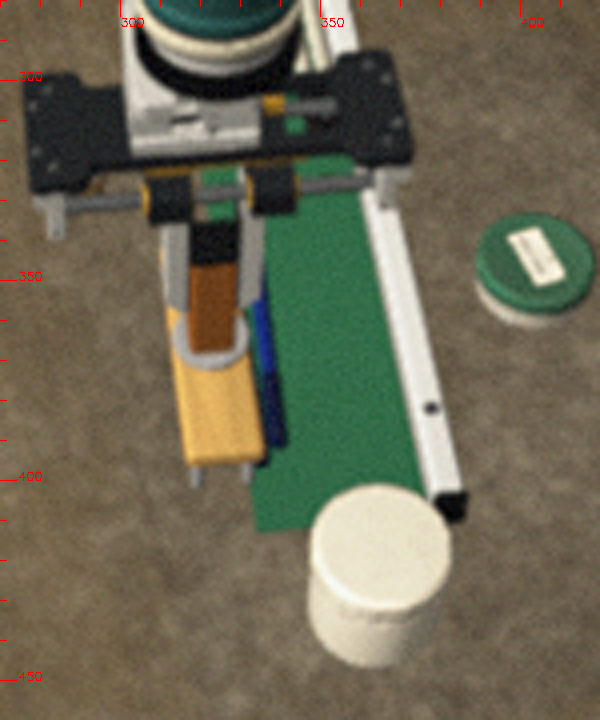

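View pics/w19.png

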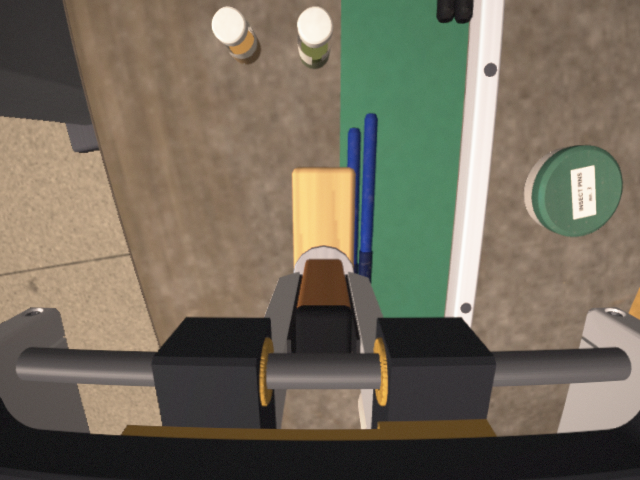

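Both pens are parallel on the strip, in front of the tines. The jar and vials are untouched. Final approach.

>>> {"method": "apply_moves", "body": {
  "series": [
    {"ax":0,"ay":0,"az":0,"x":0,"y":0.9,"z":0,"jaw":1.5},
    {"ax":0,"ay":0,"az":0,"x":0,"y":1.8,"z":0,"jaw":1.5},
    {"ax":0,"ay":0,"az":0,"x":0,"y":2.7,"z":0,"jaw":1.5},
    {"ax":0,"ay":0,"az":0,"x":0,"y":3.6,"z":0,"jaw":1.5},
    {"ax":0,"ay":0,"az":0,"x":0,"y":4.4,"z":0,"jaw":1.5},
    {"ax":0,"ay":0,"az":0,"x":0,"y":5.0,"z":0,"jaw":1.5},
    {"ax":0,"ay":0,"az":0,"x":0,"y":5.4,"z":0,"jaw":1.5},
    {"ax":0,"ay":0,"az":0,"x":0,"y":5.6,"z":0,"jaw":1.5}
  ]
}}

```text
clock: 13.45
tool_pos: [0.5424, -0.3815, 0.0991]
eef_rot: [[0.154, 0.988, 0.001], [0.988, -0.154, 0.001], [0.001, 0.001, -1.0]]
wrist_force: [-0.4, -0.1, -1.8]
gripper_width: 0.024
```

Run:
```python
from h import *
s=snapshot("wrist"); crop(s,280,50,480,350,2,"w20")
s=snapshot("side"); crop(s,310,300,420,440,5,"s20")
print(W2L(get_obs()["tool_pos"])); plan([])
```

```text
[-0.05095522 -0.12927783]
t 13.55 p [ 0.542  -0.3815  0.0991] head -8.88 tilt 0.07 w 0.0236 F [-1.1 -0.4 -2.2] q [-40.  22.  72.   0.  86. -31.]
```

View pics/w20.png

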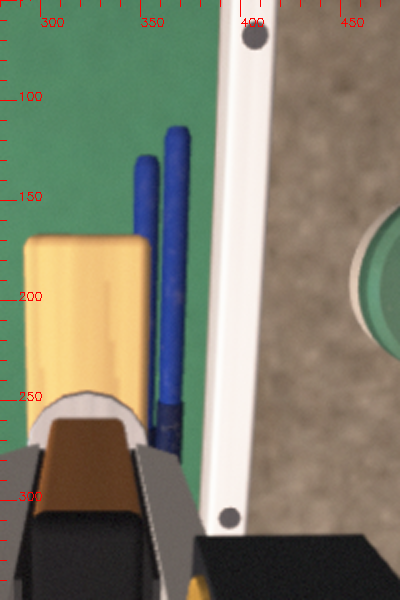

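View pics/s20.png

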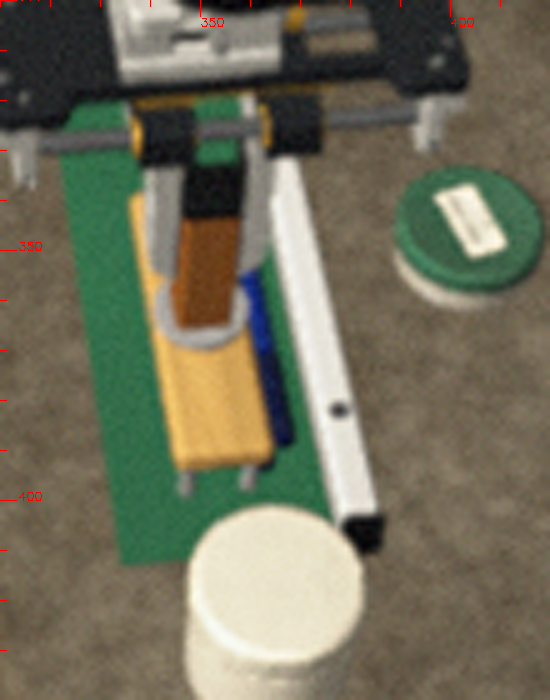

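About 9 mm remains.

>>> {"method": "apply_moves", "body": {
  "series": [
    {"ax":0,"ay":0,"az":0.002,"x":0,"y":0.3,"z":0,"jaw":1.5},
    {"ax":0,"ay":0,"az":0.002,"x":0,"y":0.5,"z":0,"jaw":1.5},
    {"ax":0,"ay":0,"az":0.002,"x":0,"y":0.7,"z":0,"jaw":1.5},
    {"ax":0,"ay":0,"az":0.002,"x":0,"y":0.8,"z":0,"jaw":1.5},
    {"ax":0,"ay":0,"az":0.002,"x":0,"y":0.8,"z":0,"jaw":1.5}
  ]
}}

```text
clock: 13.97
tool_pos: [0.5501, -0.3827, 0.0992]
eef_rot: [[0.156, 0.988, 0.001], [0.988, -0.156, 0.001], [0.001, 0.001, -1.0]]
wrist_force: [-0.8, -0.2, -1.5]
gripper_width: 0.0237
```

>>> {"method": "apply_moves", "body": {
  "series": [
    {"ax":0,"ay":0,"az":0,"x":0,"y":0.1,"z":0,"jaw":1.5},
    {"ax":0,"ay":0,"az":0,"x":0,"y":0.2,"z":0,"jaw":1.5},
    {"ax":0,"ay":0,"az":0,"x":0,"y":0.2,"z":0,"jaw":1.5}
  ]
}}

```text
clock: 14.22
tool_pos: [0.5512, -0.383, 0.0992]
eef_rot: [[0.156, 0.988, -0.001], [0.988, -0.156, 0.001], [0.001, -0.001, -1.0]]
wrist_force: [-3.5, 0.6, 0.3]
gripper_width: 0.024
```

Run:
```python
from h import *
s=snapshot("wrist"); crop(s,280,50,480,350,2,"w21")
print(W2L(get_obs()["tool_pos"])); plan([])
```

```text
[-0.04160932 -0.12930576]
t 14.27 p [ 0.5512 -0.383   0.0992] head -9.00 tilt 0.06 w 0.0237 F [-3.8  1.1 -0.1] q [-40.  23.  71.   0.  86. -31.]
```

View pics/w21.png

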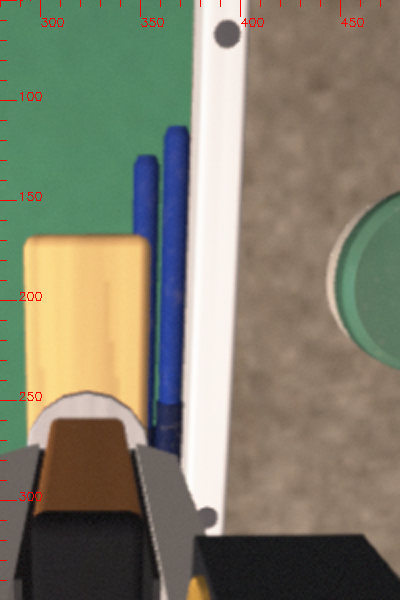

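Contact at about 3.8 N with the pens against the ledge. Back off, lift, then look.

Run:
```python
from h import *
w=[]
for X,z in ((-.058,.099),(-.075,.099),(-.078,.14),(-.085,.18)):
    x,y=L2W(X,-.1315); w.append(tcp(x,y,-9.0,z))
w+= [(.47,-.345,.185,-9),(.435,-.32,.185,-9),(.405,-.29,.185,-9),(.38,-.26,.185,-9)]
plan(w)
```

```text
t 14.27 p [ 0.5512 -0.383   0.0992] head -9.00 tilt 0.06 w 0.0237 F [-3.8  1.1 -0.1] q [-40.  23.  71.   0.  86. -31.]
ax -0.001 ay -0.001 az 0.000  x -0.01 y -1.64 z 0.02
ax -0.001 ay -0.001 az 0.000  x -0.00 y -3.34 z 0.02
ax -0.001 ay -0.001 az 0.000  x 0.00 y -3.64 z -4.08
ax -0.001 ay -0.001 az 0.000  x 0.01 y -4.34 z -8.08
ax -0.001 ay -0.001 az 0.000  x 2.49 y -8.62 z -8.57
ax -0.001 ay -0.001 az 0.000  x 4.41 y -12.47 z -8.57
ax -0.001 ay -0.001 az 0.000  x 6.91 y -15.90 z -8.56
ax -0.001 ay -0.001 az 0.000  x 9.48 y -18.84 z -8.56
```

>>> {"method": "apply_moves", "body": {
  "series": [
    {"ax":0,"ay":0,"az":0,"x":0,"y":-1.6,"z":0,"jaw":1.5},
    {"ax":0,"ay":0,"az":0,"x":0,"y":-3.3,"z":0,"jaw":1.5},
    {"ax":0,"ay":0,"az":0,"x":0,"y":-3.6,"z":-4,"jaw":1.5},
    {"ax":0,"ay":0,"az":0,"x":0,"y":-4.3,"z":-8,"jaw":1.5},
    {"ax":0,"ay":0,"az":0,"x":2,"y":-7.8,"z":-8.6,"jaw":1.5},
    {"ax":0,"ay":0,"az":0,"x":4.2,"y":-11.2,"z":-8.6,"jaw":1.5},
    {"ax":0,"ay":0,"az":0,"x":6.6,"y":-14.5,"z":-8.6,"jaw":1.5},
    {"ax":0,"ay":0,"az":0,"x":9,"y":-17.5,"z":-8.6,"jaw":1.5}
  ]
}}

```text
clock: 14.93
tool_pos: [0.3916, -0.2659, 0.1859]
eef_rot: [[0.157, 0.988, 0.002], [0.988, -0.157, -0.0], [0.0, 0.002, -1.0]]
wrist_force: [0.4, 0.3, -0.5]
gripper_width: 0.0236
```

Run:
```python
from h import *
s=snapshot("side"); crop(s,240,240,420,460,3,"s22")
plan([(.37,-.2,.185,-9),(.36,-.1,.185,-5),(.355,0,.185,-1),(.355,.1,.185,-1)])
```

```text
t 14.98 p [ 0.3861 -0.2593  0.1838] head -8.93 tilt 0.58 w 0.0238 F [-3.6  4.1 -4.9] q [-41.  -5.  93.   0.  92. -32.]
ax -0.007 ay -0.007 az 0.001  x 5.61 y -2.51 z -0.07
ax -0.007 ay -0.007 az -0.069  x 15.34 y -5.05 z 0.02
ax -0.007 ay -0.007 az -0.138  x 25.14 y -7.09 z 0.10
ax -0.007 ay -0.007 az -0.138  x 35.01 y -8.65 z 0.18
```

View pics/s22.png

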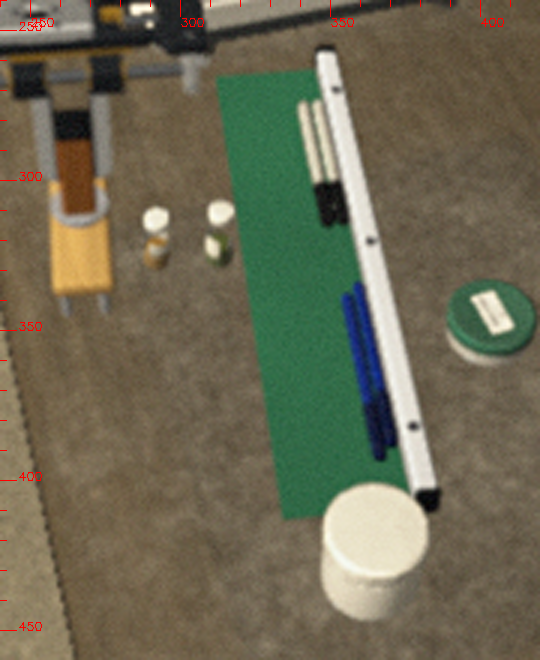

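All four lie flat and parallel along the ledge in two tidy rows: markers at (340–353, 274–314), pens at (352–369, 335–392). The vials, jar and tin are at their starting pixels. Now I return the rake.

>>> {"method": "apply_moves", "body": {
  "series": [
    {"ax":-0.007,"ay":-0.007,"az":0,"x":4,"y":-2,"z":0,"jaw":1.5},
    {"ax":-0.007,"ay":-0.007,"az":0,"x":8,"y":-3.1,"z":0,"jaw":1.5},
    {"ax":-0.007,"ay":-0.007,"az":-0.03,"x":12,"y":-4.2,"z":0,"jaw":1.5},
    {"ax":-0.007,"ay":-0.007,"az":-0.06,"x":16,"y":-5.2,"z":0,"jaw":1.5},
    {"ax":-0.007,"ay":-0.007,"az":-0.09,"x":20,"y":-6,"z":0,"jaw":1.5},
    {"ax":-0.007,"ay":-0.007,"az":-0.12,"x":24,"y":-6.9,"z":0,"jaw":1.5},
    {"ax":-0.007,"ay":-0.007,"az":-0.14,"x":28,"y":-7.5,"z":0,"jaw":1.5},
    {"ax":-0.007,"ay":-0.007,"az":-0.14,"x":32,"y":-8.2,"z":0,"jaw":1.5}
  ]
}}

```text
clock: 15.65
tool_pos: [0.355, 0.0643, 0.1874]
eef_rot: [[0.016, 1.0, 0.004], [1.0, -0.016, 0.001], [0.001, 0.004, -1.0]]
wrist_force: [0.8, -0.6, -2.0]
gripper_width: 0.0236
```

Run:
```python
from h import *
plan([(.36,.2,.185,-1),(.362,.28,.185,-1),(.38,.31,.185,-1),(.4535,.3215,.185,-1)])
```

```text
t 15.65 p [0.355  0.0643 0.1874] head -0.90 tilt 0.25 w 0.0236 F [ 0.8 -0.6 -2. ] q [  1. -20. 105.   0.  95.   2.]
ax 0.004 ay -0.001 az 0.002  x 13.57 y 0.28 z 0.26
ax 0.004 ay -0.001 az 0.002  x 21.57 y 0.36 z 0.27
ax 0.004 ay -0.001 az 0.002  x 24.60 y 2.11 z 0.28
ax 0.004 ay -0.001 az 0.002  x 25.87 y 9.44 z 0.31
```

>>> {"method": "apply_moves", "body": {
  "series": [
    {"ax":0.004,"ay":0,"az":0,"x":4,"y":0.1,"z":0.2,"jaw":1.5},
    {"ax":0.004,"ay":0,"az":0,"x":8,"y":0.2,"z":0.2,"jaw":1.5},
    {"ax":0.004,"ay":0,"az":0,"x":12,"y":0.3,"z":0.2,"jaw":1.5},
    {"ax":0.004,"ay":0,"az":0,"x":16,"y":0.3,"z":0.2,"jaw":1.5},
    {"ax":0.004,"ay":0,"az":0,"x":20,"y":0.4,"z":0.2,"jaw":1.5},
    {"ax":0.004,"ay":0,"az":0,"x":23.5,"y":1.5,"z":0.2,"jaw":1.5},
    {"ax":0.004,"ay":0,"az":0,"x":25,"y":4.5,"z":0.2,"jaw":1.5},
    {"ax":0.004,"ay":0,"az":0,"x":25.7,"y":7.5,"z":0.2,"jaw":1.5}
  ]
}}

```text
clock: 16.32
tool_pos: [0.4342, 0.3242, 0.1863]
eef_rot: [[0.01, 1.0, 0.002], [1.0, -0.01, 0.004], [0.004, 0.001, -1.0]]
wrist_force: [-0.2, -0.2, -1.1]
gripper_width: 0.0237
```

Run:
```python
from h import *
plan([(.4535,.3215,.15,-1),(.4535,.3215,.12,-1)])
```

```text
t 16.32 p [0.4342 0.3242 0.1863] head -0.58 tilt 0.25 w 0.0237 F [-0.2 -0.2 -1.1] q [31.  4. 83.  0. 92. 31.]
ax 0.001 ay -0.004 az 0.007  x -0.26 y 1.93 z 3.63
ax 0.001 ay -0.004 az 0.007  x -0.27 y 1.92 z 6.63
```

>>> {"method": "apply_moves", "body": {
  "series": [
    {"ax":0.001,"ay":-0.004,"az":-0.009,"x":-0.3,"y":1.9,"z":1,"jaw":1.5},
    {"ax":0.001,"ay":-0.004,"az":-0.009,"x":-0.3,"y":1.9,"z":3.6,"jaw":1.5},
    {"ax":0.001,"ay":-0.004,"az":-0.009,"x":-0.3,"y":1.9,"z":6.1,"jaw":1.5},
    {"ax":0.001,"ay":-0.004,"az":-0.009,"x":-0.3,"y":1.9,"z":6.8,"jaw":1.5},
    {"ax":0.001,"ay":-0.004,"az":-0.009,"x":-0.3,"y":1.9,"z":6.8,"jaw":1.5},
    {"ax":0.001,"ay":-0.004,"az":-0.009,"x":-0.3,"y":1.9,"z":6.8,"jaw":1.5}
  ]
}}

```text
clock: 16.82
tool_pos: [0.4534, 0.3215, 0.1187]
eef_rot: [[0.001, 1.0, 0.001], [1.0, -0.001, 0.001], [0.001, 0.001, -1.0]]
wrist_force: [0.9, 0.6, 0.1]
gripper_width: 0.0241
```

Run:
```python
from h import *
s=snapshot("wrist"); crop(s,230,120,420,350,3,"w23")
s=snapshot("side"); crop(s,210,150,300,230,8,"s23")
s=snapshot("scene"); crop(s,130,310,250,430,5,"s23b")
plan([(.4535,.3215,.105,0)])
```

```text
t 16.97 p [0.4543 0.322  0.1207] head -0.05 tilt 0.28 w 0.0241 F [ 0.4 -0.4 -0.9] q [29.  8. 87. -0. 85. 30.]
ax 0.004 ay -0.002 az -0.001  x -0.05 y -0.09 z 1.57
```

View pics/w23.png

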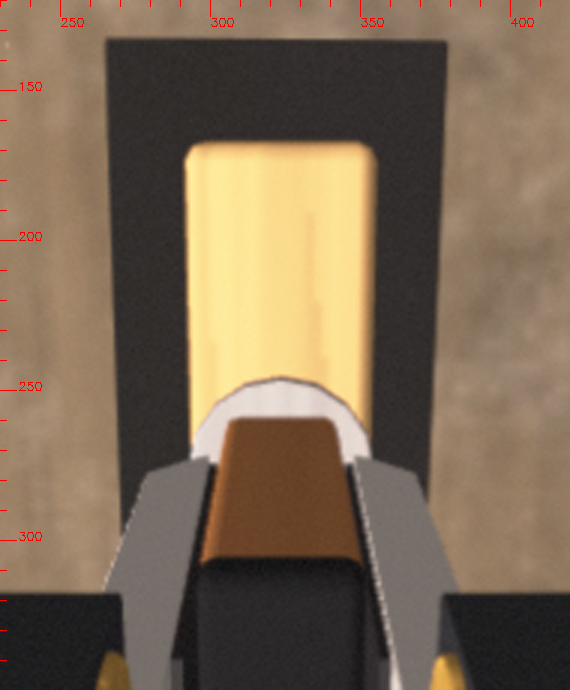

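View pics/s23.png

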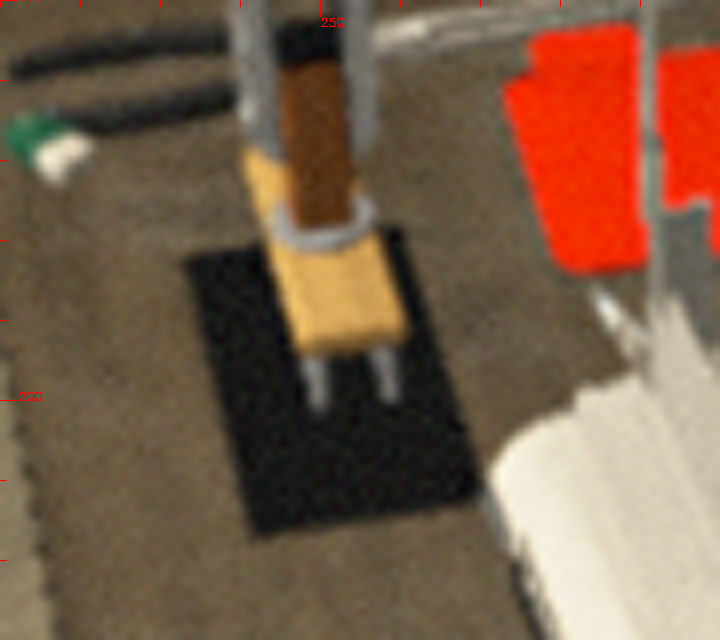

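View pics/s23b.png

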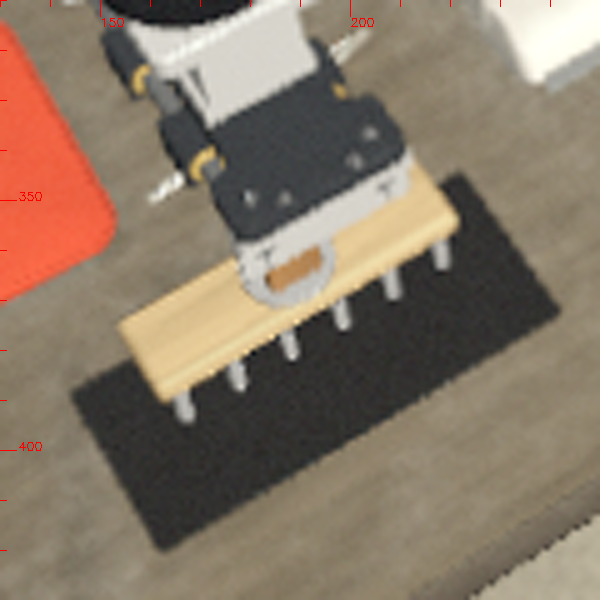

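The rake hangs about 20 mm above the pad and looks roughly centred. I measure head against pad in all three views.

Run:
```python
from h import *
np.set_printoptions(precision=4,suppress=True)
w=snapshot("wrist");s=snapshot("side");c=snapshot("scene"); zh=.0635
P=lambda cam,px,z: plane(cam,px,z)[:,:2]
a=P(w,[(267.5,200),(377,200)],.003).mean(0); b=P(w,[(292.5,200),(354.5,200)],zh).mean(0); print("wrist dx pad-head",(a-b)[0])
a=P(w,[(320,133.5)],.003)[0,1]-.095; b=P(w,[(322,167.3)],zh)[0,1]-.069; print("wrist dy",a-b)
a=P(c,[(145,389),(162,420),(241.5,372),(222,345)],.003);b=P(c,[(154,375.5),(162.5,390),(221.5,355),(212.5,343)],zh);print("scene",a.mean(0),b.mean(0),a.mean(0)-b.mean(0)); print(b)
a=P(s,[(233.3,182.7),(260,178.5),(269.5,211.5),(242,217)],.003);b=P(s,[(240.7,169),(247.5,193.5),(260.7,191.5)],zh);h=np.array([b[0,0]/2+b[1,0]/2+.0198, (b[0,1]+b[1:,1].mean())/2]);print("side",a.mean(0),h,a.mean(0)-h);print(b)
plan([])
```

```text
wrist dx pad-head -0.0007474887154363397
wrist dy -0.0015175732924982421
scene [0.4491 0.3172] [0.4507 0.3193] [-0.0016 -0.0021]
[[0.471  0.3864]
 [0.4309 0.3871]
 [0.4319 0.2516]
 [0.4691 0.2522]]
side [0.4523 0.3127] [0.4553 0.3144] [-0.003  -0.0017]
[[0.436  0.3823]
 [0.435  0.2466]
 [0.474  0.2466]]
t 17.12 p [0.4539 0.3217 0.1199] head -0.06 tilt 0.20 w 0.0237 F [ 0.5 -0.8 -2.4] q [29.  8. 87. -0. 85. 30.]
```

>>> {"method": "apply_moves", "body": {
  "series": [
    {"ax":0.003,"ay":0,"az":0,"x":-0.2,"y":-0.15,"z":0.6,"jaw":1.5},
    {"ax":0.003,"ay":0,"az":0,"x":-0.2,"y":-0.15,"z":1.2,"jaw":1.5},
    {"ax":0.003,"ay":0,"az":0,"x":-0.2,"y":-0.15,"z":1.6,"jaw":1.5},
    {"ax":0.003,"ay":0,"az":0,"x":-0.2,"y":-0.15,"z":1.7,"jaw":1.5},
    {"ax":0.003,"ay":0,"az":0,"x":-0.2,"y":-0.15,"z":1.75,"jaw":1.5},
    {"ax":0.003,"ay":0,"az":0,"x":-0.2,"y":-0.15,"z":1.75,"jaw":1.5}
  ]
}}

```text
clock: 17.62
tool_pos: [0.4523, 0.3196, 0.102]
eef_rot: [[0.001, 1.0, -0.001], [1.0, -0.001, 0.001], [0.001, -0.001, -1.0]]
wrist_force: [-1.4, 0.3, -1.7]
gripper_width: 0.0244
```

>>> {"method": "apply_moves", "body": {
  "series": [
    {"ax":0,"ay":0,"az":0,"x":0,"y":0,"z":0.1,"jaw":1.5},
    {"ax":0,"ay":0,"az":0,"x":0,"y":0,"z":0.1,"jaw":1.5}
  ]
}}

```text
clock: 17.78
tool_pos: [0.4523, 0.3196, 0.1009]
eef_rot: [[0.001, 1.0, -0.001], [1.0, -0.001, 0.001], [0.001, -0.001, -1.0]]
wrist_force: [-0.3, 0.5, -1.4]
gripper_width: 0.0236
```

>>> {"method": "apply_moves", "body": {
  "series": [
    {"ax":0,"ay":0,"az":0,"x":0,"y":0,"z":0.1,"jaw":1.5},
    {"ax":0,"ay":0,"az":0,"x":0,"y":0,"z":0.1,"jaw":1.5}
  ]
}}

```text
clock: 17.95
tool_pos: [0.4523, 0.3196, 0.0998]
eef_rot: [[0.001, 1.0, -0.001], [1.0, -0.001, 0.001], [0.001, -0.001, -1.0]]
wrist_force: [0.9, -0.4, -1.6]
gripper_width: 0.0239
```

>>> {"method": "apply_moves", "body": {
  "series": [
    {"ax":0,"ay":0,"az":0,"x":0,"y":0,"z":0.1,"jaw":1.5},
    {"ax":0,"ay":0,"az":0,"x":0,"y":0,"z":0.1,"jaw":1.5}
  ]
}}

```text
clock: 18.12
tool_pos: [0.4522, 0.3196, 0.0986]
eef_rot: [[0.001, 1.0, -0.001], [1.0, -0.001, 0.001], [0.001, -0.001, -1.0]]
wrist_force: [-0.3, 0.3, -2.0]
gripper_width: 0.0242
```

>>> {"method": "apply_moves", "body": {
  "series": [
    {"ax":0,"ay":0,"az":0,"x":0,"y":0,"z":0.1,"jaw":1.5},
    {"ax":0,"ay":0,"az":0,"x":0,"y":0,"z":0.1,"jaw":1.5}
  ]
}}

```text
clock: 18.28
tool_pos: [0.4521, 0.3195, 0.0974]
eef_rot: [[0.001, 1.0, -0.001], [1.0, -0.001, 0.001], [0.001, -0.001, -1.0]]
wrist_force: [-0.4, 0.1, -1.3]
gripper_width: 0.0236
```

>>> {"method": "apply_moves", "body": {
  "series": [
    {"ax":0,"ay":0,"az":0,"x":0,"y":0,"z":0.1,"jaw":1.5},
    {"ax":0,"ay":0,"az":0,"x":0,"y":0,"z":0.1,"jaw":1.5}
  ]
}}

```text
clock: 18.45
tool_pos: [0.452, 0.3195, 0.0962]
eef_rot: [[0.001, 1.0, -0.002], [1.0, -0.001, 0.001], [0.001, -0.002, -1.0]]
wrist_force: [0.1, -1.1, -1.2]
gripper_width: 0.0236
```

Run:
```python
from h import *
s=snapshot("side"); crop(s,225,160,285,225,10,"s24")
s=snapshot("scene"); crop(s,135,330,250,430,6,"s24b")
plan([])
```

```text
t 18.55 p [0.452  0.3195 0.0963] head -0.06 tilt 0.09 w 0.0242 F [ 0.1  0.7 -1.7] q [29.  9. 89.  0. 82. 29.]
```

View pics/s24b.png

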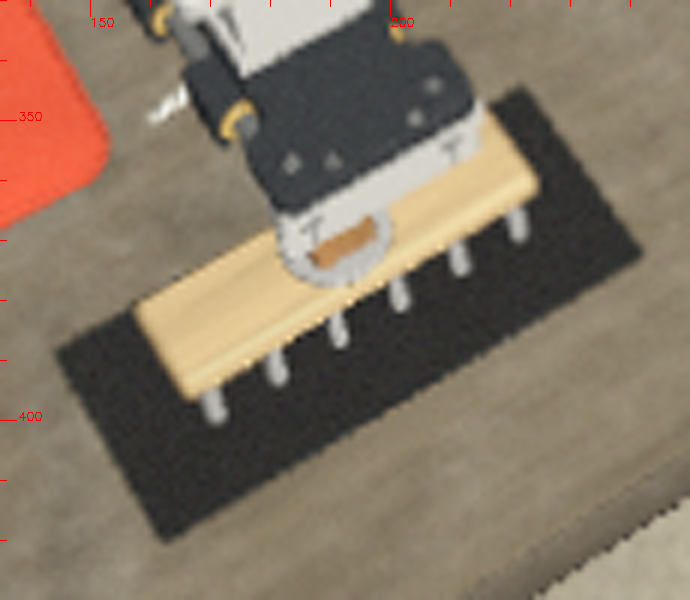

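View pics/s24.png

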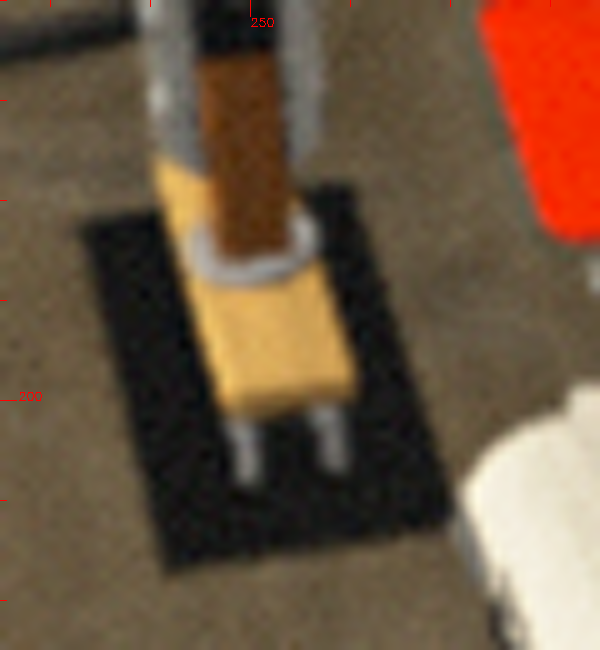

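Still free of contact. The earlier table press evidently slid the rake about 5–6 mm up in the grip, so contact should come at TCP z ≈ 0.0945.

>>> {"method": "apply_moves", "body": {
  "series": [
    {"ax":0,"ay":0,"az":0,"x":0,"y":0,"z":0.1,"jaw":1.5},
    {"ax":0,"ay":0,"az":0,"x":0,"y":0,"z":0.1,"jaw":1.5}
  ]
}}

```text
clock: 18.72
tool_pos: [0.452, 0.3195, 0.0951]
eef_rot: [[0.001, 1.0, -0.001], [1.0, -0.001, 0.001], [0.001, -0.001, -1.0]]
wrist_force: [-0.2, -0.1, -1.6]
gripper_width: 0.0236
```

>>> {"method": "apply_moves", "body": {
  "series": [
    {"ax":0,"ay":0,"az":0,"x":0,"y":0,"z":0.1,"jaw":1.5},
    {"ax":0,"ay":0,"az":0,"x":0,"y":0,"z":0.1,"jaw":1.5}
  ]
}}

```text
clock: 18.88
tool_pos: [0.4521, 0.3195, 0.095]
eef_rot: [[0.001, 1.0, -0.001], [1.0, -0.001, 0.001], [0.001, -0.001, -1.0]]
wrist_force: [-2.2, -1.4, 3.2]
gripper_width: 0.0238
```

Contact: z stopped at 0.095 with an upward force. I check the centring before release.

Run:
```python
from h import *
np.set_printoptions(precision=4,suppress=True)
w=snapshot("wrist"); crop(w,230,120,420,350,3,"w25")
s=snapshot("side"); crop(s,225,160,285,225,10,"s25")
plan([])
```

```text
t 18.98 p [0.4522 0.3195 0.095 ] head -0.05 tilt 0.08 w 0.0235 F [-2.  -2.   4.2] q [29.  9. 89.  0. 82. 29.]
```

View pics/w25.png

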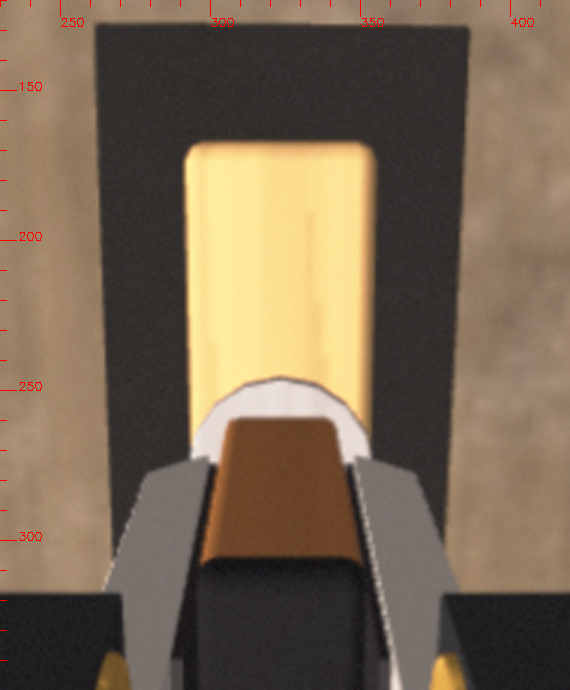

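View pics/s25.png

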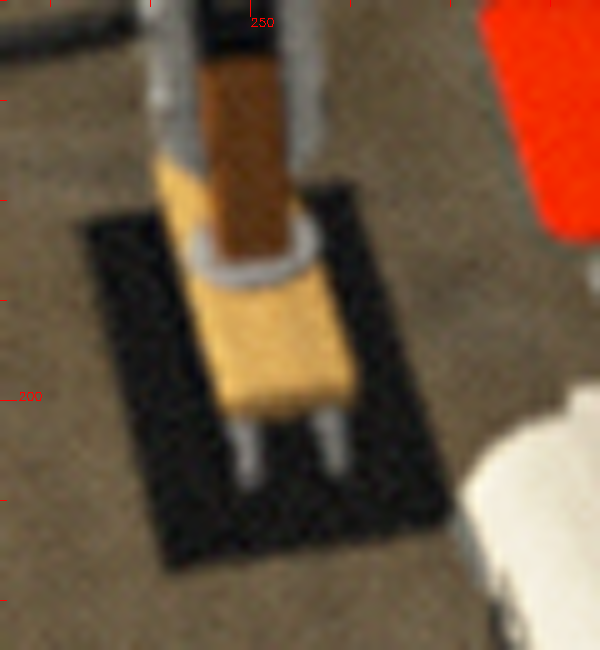

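The rake is centred: at row 200 the pad spans 263–383 and the head 292.5–354.5, centres 323 and 323.5. Release and withdraw upward.

>>> {"method": "apply_moves", "body": {
  "series": [
    {"ax":0,"ay":0,"az":0,"x":0,"y":0,"z":0,"jaw":1.5},
    {"ax":0,"ay":0,"az":0,"x":0,"y":0,"z":0,"jaw":6},
    {"ax":0,"ay":0,"az":0,"x":0,"y":0,"z":0,"jaw":6},
    {"ax":0,"ay":0,"az":0,"x":0,"y":0,"z":0,"jaw":6},
    {"ax":0,"ay":0,"az":0,"x":0,"y":0,"z":0,"jaw":6},
    {"ax":0,"ay":0,"az":0,"x":0,"y":0,"z":0,"jaw":6},
    {"ax":0,"ay":0,"az":0,"x":0,"y":0,"z":0,"jaw":6},
    {"ax":0,"ay":0,"az":0,"x":0,"y":0,"z":0,"jaw":6}
  ]
}}

```text
clock: 19.65
tool_pos: [0.4521, 0.3195, 0.095]
eef_rot: [[0.001, 1.0, -0.001], [1.0, -0.001, 0.001], [0.001, -0.001, -1.0]]
wrist_force: [0.0, 0.1, 0.6]
gripper_width: 0.0601
```

Run:
```python
from h import *
w=snapshot("wrist"); crop(w,230,120,420,350,3,"w26")
plan([(.452,.32,.25,0)])
```

```text
t 19.70 p [0.4521 0.3195 0.095 ] head -0.05 tilt 0.08 w 0.0599 F [ 1.6 -0.6  0.6] q [29.  9. 89.  0. 82. 29.]
ax -0.001 ay -0.001 az -0.001  x 0.06 y -0.03 z -15.50
```

View pics/w26.png

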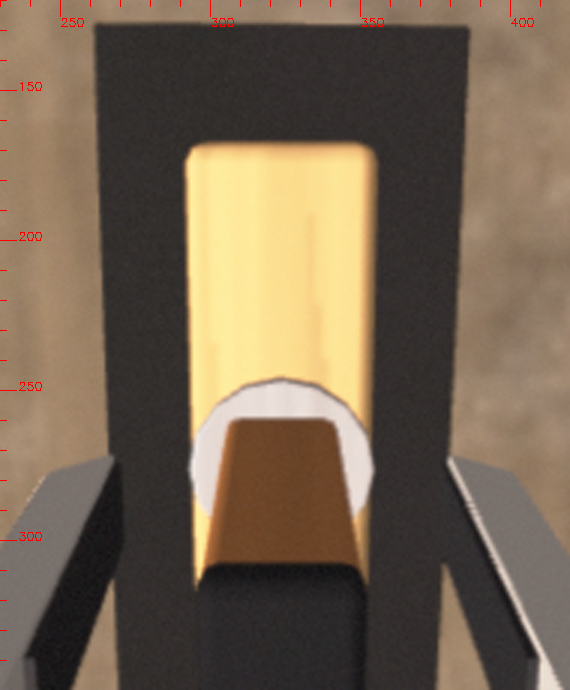

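The rake stands free between the opened fingers. Lift straight up.

>>> {"method": "apply_moves", "body": {
  "series": [
    {"ax":0,"ay":0,"az":0,"x":0,"y":0,"z":-2,"jaw":6},
    {"ax":0,"ay":0,"az":0,"x":0,"y":0,"z":-5,"jaw":6},
    {"ax":0,"ay":0,"az":0,"x":0,"y":0,"z":-9,"jaw":6},
    {"ax":0,"ay":0,"az":0,"x":0.5,"y":-3,"z":-12,"jaw":6},
    {"ax":0,"ay":0,"az":0,"x":1,"y":-6,"z":-13,"jaw":6},
    {"ax":0,"ay":0,"az":0,"x":1,"y":-8,"z":-13,"jaw":6},
    {"ax":0,"ay":0,"az":0,"x":1,"y":-8,"z":-13,"jaw":6}
  ]
}}

```text
clock: 20.28
tool_pos: [0.37, 0.3303, 0.2275]
eef_rot: [[-0.002, 1.0, 0.001], [1.0, 0.002, 0.004], [0.004, 0.001, -1.0]]
wrist_force: [0.2, -0.4, -0.5]
gripper_width: 0.0601
```

Run:
```python
from h import *
np.set_printoptions(precision=4,suppress=True)
s=snapshot("side"); cv2.imwrite("pics/s27.png",s["pixels"][:,:,::-1]); crop(s,220,150,280,225,8,"s27p")
c=snapshot("scene"); cv2.imwrite("pics/c27.png",c["pixels"][:,:,::-1])
plan([])
```

```text
t 20.38 p [0.3722 0.3295 0.2253] head -0.00 tilt 0.08 w 0.0598 F [-0.1 -0.4 -0.1] q [35. -2. 85.  0. 96. 35.]
```

View pics/s27p.png

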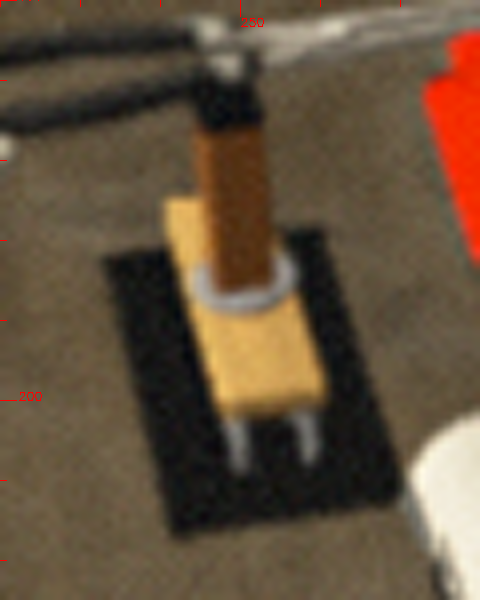

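View pics/c27.png

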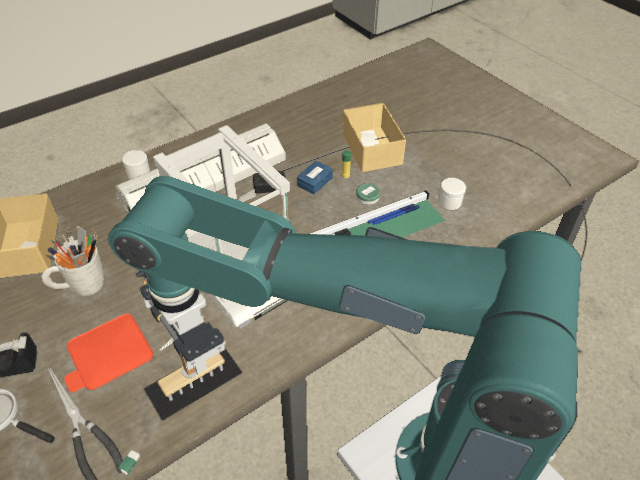

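View pics/s27.png

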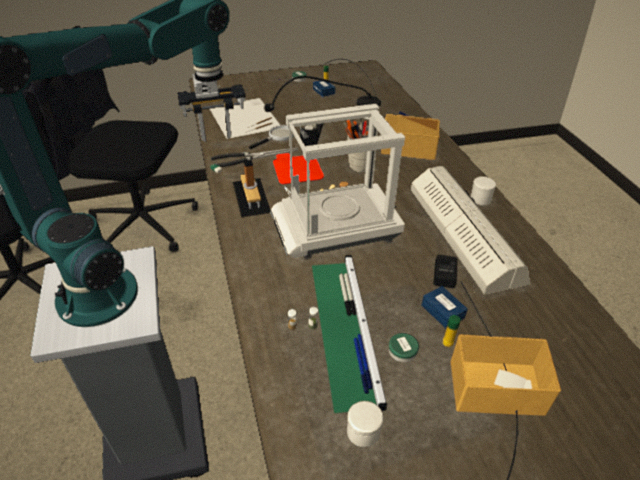

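Run:
```python
from h import *
np.set_printoptions(precision=4,suppress=True)
s=snapshot("side")
P=lambda px,z: plane(s,px,z)[:,:2]
pad=P([(233.3,182.7),(260.5,178.8),(270,211.5),(242,217)],.003); print("pad",pad.mean(0))
h=P([(240.7,174.8),(247.8,200.5),(260.7,198.5)],.043); print("head",h, "ctr",h[1:].mean(0)[0],(h[0,1]+h[1:,1].mean())/2)
t=P([(249.9,208.7),(258.8,207.8)],.003); print("tine centre",t.mean(0)+[0,.0632])
g=cv2.cvtColor(s["pixels"],cv2.COLOR_RGB2HSV); m=cv2.inRange(g,(108,110,20),(130,255,255)); m[:325]=0;m[400:]=0;m[:,:335]=0;m[:,380:]=0
ys,xs=np.where(m>0); q=P(np.c_[xs,ys],.011); print("pens px box",xs.min(),xs.max(),ys.min(),ys.max()); L=np.array([W2L(p) for p in q]); print("ledge-frame x range",L[:,0].min(),L[:,0].max(),"y",L[:,1].min(),L[:,1].max())
crop(s,320,250,400,420,4,"s28")
```

```text
pad [0.453  0.3121]
head [[0.4341 0.3813]
 [0.4332 0.2404]
 [0.4716 0.2405]] ctr 0.45243875524273003 0.31086538467002156
tine centre [0.4518 0.3147]
pens px box 354 371 335 392
ledge-frame x range -0.024795020864779777 -0.007841109462979404 y -0.1845259154062885 -0.032960920496889444
```

View pics/s28.png

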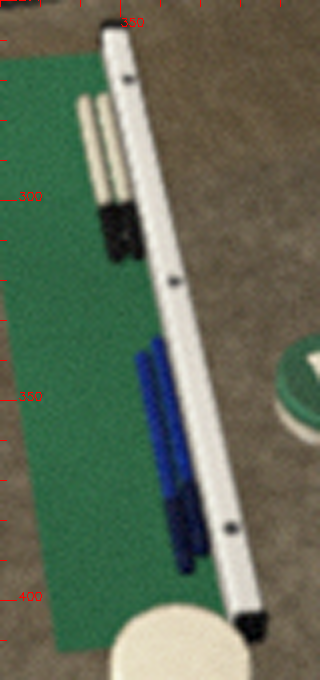

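The final crop shows both pairs flat and parallel against the ledge on the strip. The rake is centred on its pad within about 2–3 mm. Handing in.

Run:
```python
from plant import *
print(job_done())
```

```text
the job is handed in; nothing more can be done
None
```

I combed all four pens up to the ledge with the rake, put the rake back on its pad and let go. I handed the job in at about 20.4 s of the 67 s allowed.

**What I did:**
- I gripped the rake by its handle and squared up the markers while moving them off the vials, then combed them to the ledge.
- I then combed the two blue pens to the ledge. Each sweep ended on light contact of about 2.5 to 4 N.
- I stood the rake on its pad, opened the jaws and withdrew the arm. The gripper never touched a pen.

**Last checks:**
- In the final side view all four pens lie flat and parallel against the ledge, on the green strip, in two double rows. The two blue pens are about 1 cm out of line with each other lengthwise.
- The vials, jar and tin show no visible movement between the first and last pictures.
- The rake stands upright and free, within about 1 to 3 mm of the pad's middle. Two estimates from the same side picture differ by about 4 mm along y.

**What went wrong or disagreed:**
- The first move call was refused because it lacked some keys. Nothing moved.
- When I lowered the rake behind the blue pens, the arm was still settling, so the tips pressed on the table with about 7 N. This slid the handle 5 to 6 mm in the grip. I found the true height by feeling for contact before releasing.
- Closing the jaws shifted the rake about 3 mm on the pad, which I allowed for when putting it back.
- The side and scene cameras disagreed by up to about 7 mm in y near the pens, so I used the average of the two.

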